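# Load the shaker tray in batch order

## Robot

A 6-joint arm with a two-finger parallel gripper is mounted at the origin on a cart in front of the work surface, level with it; the furniture and walls round the work are solid. World frame = base frame: x ahead of the robot, y to its left, z up, the work surface at z = 0. Lengths are in m, angles in rad, forces in N, time in s.
With the tool pointing down it reaches from about 0.425 to 1.125 m from the base axis. Payload 14.9 kg.
Tool frame: the origin (TCP) lies at the very end of the fingers, on their centre line; the grasp point (between the pads) lies 19 mm behind it; z points along the fingers, y is the direction in which the jaws open and shut (so a half turn about z gives the same grasp; the last joint's range is limited). The gripper opens to 91 mm and grips with 3 to 60 N. Pads are 32 mm wide; open, the fingers measure 118 mm over their backs; the gripper's body (76 mm by 178 mm) begins 60 mm behind the grasp point.
Start: joints at [1.264, 0.379, 1.734, -0, 1.028, -0.033], TCP at [0.189, 0.674, 0.186] pointing down, gripper open.
Joint ranges: [-2.77, 2.77], [-0.74, 2.19], [0, 2.66], [-1.06, 4.2], [0.31, 2.87], [-3.08, 3.08]. Speed limits (rad/s): [1.89, 1.89, 2.39, 3.14, 3.14, 3.14].

## Interface

Orientations are given as [roll, pitch, yaw] about the fixed x, y, z axes, in that order (R = Rz(yaw) Ry(pitch) Rx(roll)).
In Python, from rig import observe, grab_frame, get_calibration, r gives the robot as it stands.
- The arm moves only by the tool drive_tool, never from a script. Its argument "increments" is a list that holds one entry, the list of rows, each a list of 7 numbers: the turn, a rotation vector about the tool's x, y, z in degrees, then the shift along the tool's x, y, z in m, then the finger opening in m, from 0 to 0.0912. In form: [[[wx, wy, wz, x, y, z, grip], ...]]. A call has 1 to 20 rows; each row is the pose to reach, as a shift and turn from the pose commanded when the call began, along the tool's axes at that moment; what a row does not reach only later rows make up. A row lasts 1/10 s, in which the tool goes at most 50 mm and 8.59 degrees, less where a joint would pass 70% of its speed; a pose out of reach is approached as far as the arm can. A call with a gripper value outside its range is refused whole. The fingers move at their own pace and stop on an object; "newtons" is the grip in N (left out, the last holds). Time passes only in rows, so rows that repeat a pose let the fingers close. It gives the time, the measured TCP pose, the force and the opening at its end, in the units of the state.
- observe(): the state, without advancing time (a new reading comes with each control period).
- grab_frame(name): name is "side" or "top"; returns (picture, depth): 400x640x3 uint8, red, green, blue; 400x640 float32, m along the optical axis (not along the pixel's ray), 0 where there is no reading.
- get_calibration(name): a dict with "camera_matrix" (3x3 intrinsics, pixels), "dist" ([k1, k2, p1, p2, k3] as OpenCV has them; the pictures are not rectified), "xyz" and "attitude" of the camera in the world. Camera axes: x right, y up, looking along -z (the intrinsics and any distortion apply to the point x, -y, -z); pixel columns grow to the right and rows downward; lengths in m; the calibration is good to about 2 mm. A picture is of the moment at which its call begins. get_calibration takes no time and is no camera call.
- r.finish_job(): hands the job in, once; it reports no verdict.
The state is a dict: "t": time; "joints": joint angles; "dq": joint speeds; "joint_efforts": joint torques, N m; "tcp_pos": TCP position; "eef_rot": TCP orientation; "ft_force": force on the tool from outside, world axes, zero at the start; "moment": the same for the moment, N m; "gripper_width": opening from 0.0 (shut) to 1.0 (fully open).
Only numpy, scipy, OpenCV 4.12 (cv2) and the standard library are available. Lean on these libraries where they do the work, as an engineer would, in place of code of your own. Each camera call takes 0.05 s, during which the arm holds its last target.

## Task

Move the four foil-wrapped flasks from the white wire rack into the four clamps of the metal shaker tray, keeping their order so that the culture list still holds: the flask at the left end of the row, seen from the robot, goes into the clamp next to the tray's carrying handle, and the others follow in turn. Each must stand upright and fully down on the tray between the prongs of its clamp; tip none over on the way.

Things in the scene. Friction and masses are not known exactly. Their poses are not given: they have to be found in the camera images.
- flask_flared: conical flask wrapped in aluminium foil, 137 mm tall, foil top open and flared like a trumpet; 0.05 to 0.11 kg. Origin: centre of its underside (to 3 mm), z up; yaw does not matter. Foot 53 mm across (58 at the label), 52 mm high; above, from 55 to 120 mm over the underside, a neck 39 mm across: grip it from above at 75 to 90 mm. Stands on its cork pad at the start.
- flask_short: conical flask wrapped in aluminium foil, 112 mm tall, the shortest, stubby with a low crumpled top; 0.05 to 0.11 kg. Origin: centre of its underside (to 3 mm), z up; yaw does not matter. Foot 53 mm across (58 at the label), 52 mm high; above, from 55 to 98 mm over the underside, a neck 39 mm across: grip it from above at 75 to 90 mm. Stands on its cork pad at the start.
- flask_ball: conical flask wrapped in aluminium foil, 131 mm tall, foil top rounded like a ball; 0.05 to 0.11 kg. Origin: centre of its underside (to 3 mm), z up; yaw does not matter. Foot 53 mm across (58 at the label), 52 mm high; above, from 55 to 118 mm over the underside, a neck 39 mm across: grip it from above at 75 to 90 mm. Stands on its cork pad at the start.
- flask_twisted: conical flask wrapped in aluminium foil, 131 mm tall, foil top narrow and twisted to one side; 0.05 to 0.11 kg. Origin: centre of its underside (to 3 mm), z up; yaw does not matter. Foot 53 mm across (58 at the label), 52 mm high; above, from 55 to 110 mm over the underside, a neck 39 mm across: grip it from above at 75 to 90 mm. Stands on its cork pad at the start.
- flask_flared_pad: square cork pad 68x68x6 mm, fixed in the cell of the wire rack where flask_flared stands at the start; it stays there. Origin: centre of its underside, 5.5 mm over the worktop.
- flask_short_pad: square cork pad 68x68x6 mm, fixed in the cell of the wire rack where flask_short stands at the start; it stays there. Origin: centre of its underside, 5.5 mm over the worktop.
- flask_ball_pad: square cork pad 68x68x6 mm, fixed in the cell of the wire rack where flask_ball stands at the start; it stays there. Origin: centre of its underside, 5.5 mm over the worktop.
- flask_twisted_pad: square cork pad 68x68x6 mm, fixed in the cell of the wire rack where flask_twisted stands at the start; it stays there. Origin: centre of its underside, 5.5 mm over the worktop.
- wire_rack: white wire flask rack 81x309 mm, fixed, top wires 48 mm over the worktop; a row of four cells, 71 mm square inside, at y = +114, +38, -38, -114 mm, x = 0 in its frame. Origin: centre of underside; y along the row, +y = left end seen from the robot (yaw within 0.35 of 0), z up. Flasks stand in it 11.5 mm over the worktop.
- shaker_tray: metal tray 96x330 mm, fixed, any yaw; a row of four clamps at y = +114, +38, -38, -114 mm, x = 0 in its frame. Origin: centre of underside; +y along the row to the end with the black-gripped arch handle (60 mm high, the only one); z up. Clamp: disc, top 14 mm over the worktop, and 4 stiff prongs 64 mm apart, flared above 37 mm, tips at 50 mm.

How it is judged:
At the end, for the whole second after the job is handed in: Each flask is in the clamp whose rank from the handle end equals its cork pad's rank from the left in the wire rack: within 13 mm of the clamp's centre along and across the tray, underside within 6 mm of the disc's height, tilt under 0.12 rad, released, at rest (under 0.02 m/s) (((y of flask_flared_pad in the frame of wire_rack between 0.084 and 0.144 m and y of flask_flared in the frame of shaker_tray between 0.101 and 0.127 m) or (y of flask_flared_pad in the frame of wire_rack between 0.008 and 0.068 m and y of flask_flared in the frame of shaker_tray between 0.025 and 0.051 m) or (y of flask_flared_pad in the frame of wire_rack between -0.068 and -0.008 m and y of flask_flared in the frame of shaker_tray between -0.051 and -0.025 m) or (y of flask_flared_pad in the frame of wire_rack between -0.144 and -0.084 m and y of flask_flared in the frame of shaker_tray between -0.127 and -0.101 m)) and x of flask_flared in the frame of shaker_tray between -0.013 and 0.013 m and height (world z) of flask_flared between 0.008 and 0.02 m and angle between each of flask_flared, flask_short, flask_ball, flask_twisted's own z axis and vertical below 0.12 rad and linear speed of each of flask_flared, flask_short, flask_ball, flask_twisted below 0.02 m/s and ((y of flask_short_pad in the frame of wire_rack between 0.084 and 0.144 m and y of flask_short in the frame of shaker_tray between 0.101 and 0.127 m) or (y of flask_short_pad in the frame of wire_rack between 0.008 and 0.068 m and y of flask_short in the frame of shaker_tray between 0.025 and 0.051 m) or (y of flask_short_pad in the frame of wire_rack between -0.068 and -0.008 m and y of flask_short in the frame of shaker_tray between -0.051 and -0.025 m) or (y of flask_short_pad in the frame of wire_rack between -0.144 and -0.084 m and y of flask_short in the frame of shaker_tray between -0.127 and -0.101 m)) and x of flask_short in the frame of shaker_tray between -0.013 and 0.013 m and height (world z) of flask_short between 0.008 and 0.02 m and ((y of flask_ball_pad in the frame of wire_rack between 0.084 and 0.144 m and y of flask_ball in the frame of shaker_tray between 0.101 and 0.127 m) or (y of flask_ball_pad in the frame of wire_rack between 0.008 and 0.068 m and y of flask_ball in the frame of shaker_tray between 0.025 and 0.051 m) or (y of flask_ball_pad in the frame of wire_rack between -0.068 and -0.008 m and y of flask_ball in the frame of shaker_tray between -0.051 and -0.025 m) or (y of flask_ball_pad in the frame of wire_rack between -0.144 and -0.084 m and y of flask_ball in the frame of shaker_tray between -0.127 and -0.101 m)) and x of flask_ball in the frame of shaker_tray between -0.013 and 0.013 m and height (world z) of flask_ball between 0.008 and 0.02 m and ((y of flask_twisted_pad in the frame of wire_rack between 0.084 and 0.144 m and y of flask_twisted in the frame of shaker_tray between 0.101 and 0.127 m) or (y of flask_twisted_pad in the frame of wire_rack between 0.008 and 0.068 m and y of flask_twisted in the frame of shaker_tray between 0.025 and 0.051 m) or (y of flask_twisted_pad in the frame of wire_rack between -0.068 and -0.008 m and y of flask_twisted in the frame of shaker_tray between -0.051 and -0.025 m) or (y of flask_twisted_pad in the frame of wire_rack between -0.144 and -0.084 m and y of flask_twisted in the frame of shaker_tray between -0.127 and -0.101 m)) and x of flask_twisted in the frame of shaker_tray between -0.013 and 0.013 m and height (world z) of flask_twisted between 0.008 and 0.02 m); the robot touches nothing.
It fails at once if a flask is tipped over (more than 0.6 rad) (angle between any of flask_flared, flask_short, flask_ball, flask_twisted's own z axis and vertical above 0.6 rad).
It also fails if it takes over 109 s, if anything falls off the work surface, if the arm or the gripper's body presses on something with over 40 N, if the wrist force passes 120 N, or if a joint passes its speed limit or range.

## Working session

There is one attempt and no reset: what is moved stays moved. The work goes in short steps, Python scripts to look and compute and a tool call to move; the robot and the scene stay as the last step left them, time stands still between calls to the robot, and variables do not carry over. Pictures are saved under pics/ and viewed, and the job is handed in when it is done.

Besides the shell and the picture viewer there is one more tool, called as name(argument=value, ...), one argument or row to a line, values as JSON. drive_tool: Moves the arm, as the interface text tells. Its arguments: {"type":"object","properties":{"increments":{"type":"array","items":{"type":"array","items":{"type":"array","items":{"type":"number"}}}},"newtons":{"type":"number"}},"required":["increments"]}

```bash
mkdir -p pics; ls; python3 - <<'E'
from rig import observe, grab_frame, get_calibration, r
import cv2,numpy as np
print(observe())
for n in("side","top"):
    p,d=grab_frame(n); cv2.imwrite(f"pics/{n}0.png",p[:,:,::-1]); np.save(f"{n}0.npy",d)
    c=get_calibration(n); print(n,c, (d>0).mean())
E
```

```text
pics
{'t': 0.0, 'joints': array([ 1.26370757e+00,  3.79402912e-01,  1.73478023e+00, -3.15662170e-06,
        1.02848942e+00, -3.32819848e-02]), 'dq': array([-0.00101993,  0.00071107,  0.00107285,  0.00025141,  0.00212448,
       -0.00016937]), 'joint_efforts': array([ 4.13077923e-04, -7.63752794e+01, -4.34363294e+01,  6.51058042e-02,
        4.25986131e-02, -9.40384257e-05]), 'tcp_pos': array([0.18914445, 0.67352038, 0.18489249]), 'eef_rot': array([-3.14051325e+00, -3.32346256e-05,  2.86778749e+00]), 'ft_force': array([ 0.64120492, -0.30501618, -0.03502485]), 'moment': array([ 0.01552083, -0.01868801, -0.04676474]), 'gripper_width': 0.9976422593599842}
side {'camera_matrix': array([[396.30637422,   0.        , 321.28574552],
       [  0.        , 396.30637422, 196.83686476],
       [  0.        ,   0.        ,   1.        ]]), 'dist': array([-0.09509985,  0.        ,  0.        ,  0.        ,  0.        ]), 'xyz': array([0.31597416, 0.89567991, 0.73539557]), 'attitude': array([ 0.92157712, -0.00699412, -2.9045638 ])} 0.995921875
top {'camera_matrix': array([[477.13946423,   0.        , 325.24463619],
       [  0.        , 477.13946423, 195.48920946],
       [  0.        ,   0.        ,   1.        ]]), 'dist': array([-0.07489475,  0.        ,  0.        ,  0.        ,  0.        ]), 'xyz': array([0.45372378, 0.00784053, 1.21790186]), 'attitude': array([ 0.07558996, -0.01495819, -1.58291104])} 0.9961953125
```

View pics/side0.png

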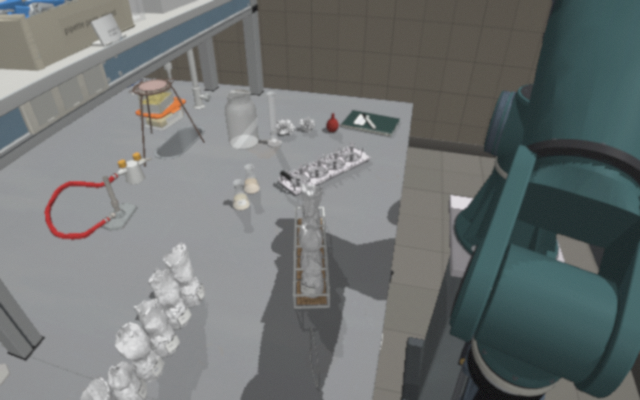

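View pics/top0.png

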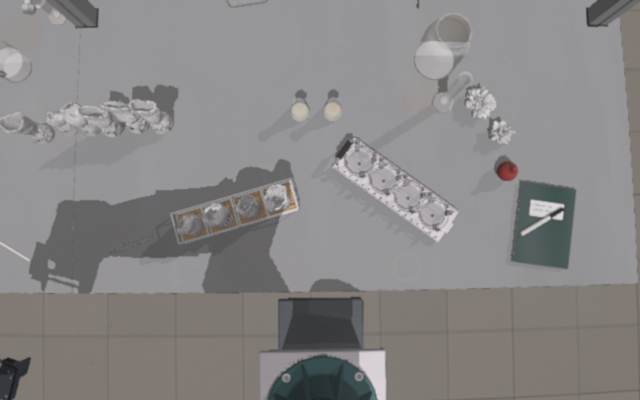

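```bash
cat > h.py <<'E'
import numpy as np,cv2
from scipy.spatial.transform import Rotation as Ro
from rig import observe, grab_frame, get_calibration, r
def cam(n):
    c=get_calibration(n); R=Ro.from_euler('xyz',c['attitude']).as_matrix()@np.diag([1,-1,-1.])
    return c['camera_matrix'],c['dist'],R,np.array(c['xyz'])
def ray(n,uv):
    K,D,R,t=cam(n); p=cv2.undistortPoints(np.float64(uv).reshape(-1,1,2),K,D).reshape(-1,2)
    return t,np.c_[p,np.ones(len(p))]@R.T
def atz(n,uv,z):
    t,d=ray(n,uv); return t+d*((np.asarray(z)-t[2])/d[:,2])[:,None]
def proj(n,P):
    K,D,R,t=cam(n); rv=cv2.Rodrigues(R.T)[0]
    return cv2.projectPoints(np.float64(P).reshape(-1,1,3),rv,-R.T@t,K,D)[0].reshape(-1,2)
def cloud(n,d):
    h,w=d.shape; u,v=np.meshgrid(np.arange(w),np.arange(h)); t,q=ray(n,np.c_[u.ravel(),v.ravel()])
    return (t+q*d.ravel()[:,None]).reshape(h,w,3)
E
python3 - <<'E'
from h import *
print(proj("top",[[.189,.674,.185],[0,0,0]]),proj("side",[[.189,.674,.185]]))
d=np.load("top0.npy");P=cloud("top",d);np.save("Ptop.npy",P)
ds=np.load("side0.npy");Ps=cloud("side",ds);np.save("Pside.npy",Ps)
p=cv2.imread("pics/top0.png")
cv2.imwrite("pics/c1.png",cv2.resize(p[170:250,160:310],None,fx=5,fy=5,interpolation=cv2.INTER_CUBIC))
cv2.imwrite("pics/c2.png",cv2.resize(p[125:250,320:470],None,fx=4.6,fy=4.6,interpolation=cv2.INTER_CUBIC))
s=cv2.imread("pics/side0.png")
cv2.imwrite("pics/c3.png",cv2.resize(s[130:320,265:385],None,fx=3.1,fy=3.1,interpolation=cv2.INTER_CUBIC))
for uv in [(190,225),(217,213),(246,206),(276,196),(359,161),(384,178),(407,195),(432,214),(250,270)]:
    print(uv,P[uv[1],uv[0]].round(3))
E
```

```text
[[ 15.53562837 354.9559816 ]
 [323.30245484 412.02281745]] [[454.66591867 451.07900811]]
(190, 225) [0.472 0.306 0.105]
(217, 213) [0.498 0.237 0.136]
(246, 206) [0.516 0.177 0.096]
(276, 196) [0.539 0.106 0.095]
(359, 161) [ 0.632 -0.098  0.014]
(384, 178) [ 0.587 -0.161  0.016]
(407, 195) [ 0.544 -0.219  0.012]
(432, 214) [ 0.494 -0.281  0.02 ]
(250, 270) [ 0.358  0.182 -0.005]
```

View pics/c1.png

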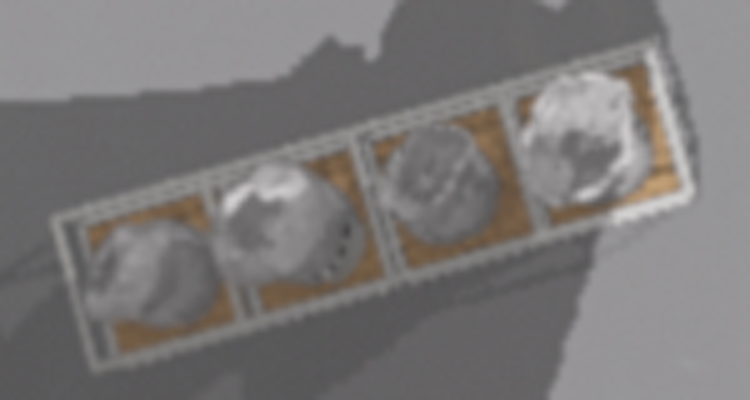

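View pics/c2.png

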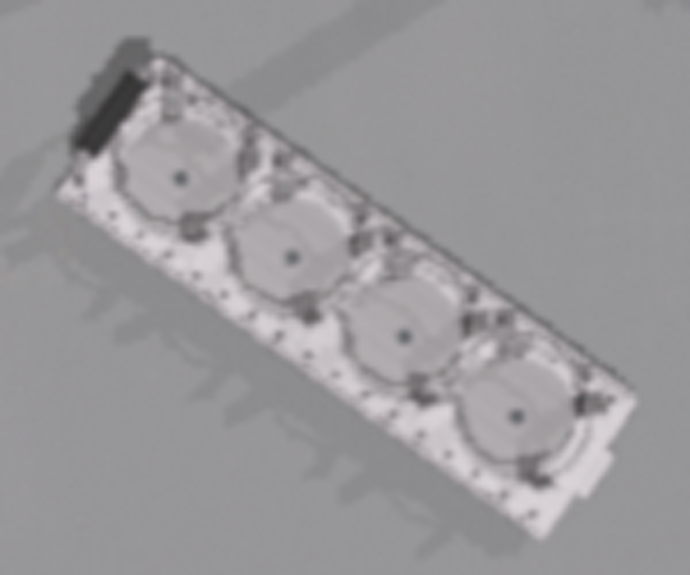

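View pics/c3.png

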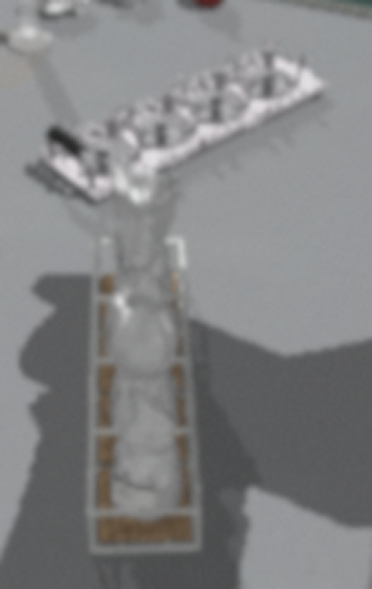

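```bash
python3 - <<'E'
from h import *
o=np.array([-.5,-.5])
c=np.array([(180,178),(292,257),(404,336),(517,416)])/4.6+[320,125]+[-.4,-.4]
C=atz("top",c,.014);print("clamps\n",C.round(4)); print(np.linalg.norm(np.diff(C,axis=0),axis=1))
ax=C[0]-C[3];print("tray yaw of +y axis",np.arctan2(ax[1],ax[0]),"ctr",C.mean(0))
k=np.array([(55,218),(655,45),(693,195),(97,370)])/5.+[160,170]-.4
W=atz("top",k,.048);print("rack\n",W.round(4),W.mean(0).round(4));y=(W[0]+W[3]-W[1]-W[2])/2;print(np.linalg.norm(y),np.arctan2(y[1],y[0]))
# tray corners check z? ; side-view check: project clamp centres
print("side proj clamps",proj("side",C).round(1).tolist())
yn=y/np.linalg.norm(y);xn=np.array([yn[1],-yn[0],0])
m=W.mean(0)
for n in("top","side"):
    P=np.load("Ptop.npy" if n=="top" else "Pside.npy").reshape(-1,3)
    q=np.c_[(P-m)@xn,(P-m)@yn,P[:,2]]
    for yc in(.114,.038,-.038,-.114):
        s=q[(abs(q[:,0])<.04)&(abs(q[:,1]-yc)<.036)&(q[:,2]>.065)]
        b=s[(s[:,2]<.1)]
        print(n,yc,len(s),"max z",s[:,2].max().round(3),"ext",s.min(0).round(3),s.max(0).round(3),"mean",s.mean(0).round(3), len(b))
E
```

```text
clamps
 [[ 0.626  -0.0976  0.014 ]
 [ 0.5814 -0.1589  0.014 ]
 [ 0.5369 -0.2201  0.014 ]
 [ 0.4919 -0.282   0.014 ]]
[0.07581425 0.07568952 0.07646988]
tray yaw of +y axis 0.9418516964593516 ctr [ 0.55905048 -0.18964351  0.014     ]
rack
 [[0.5026 0.3703 0.048 ]
 [0.5848 0.0741 0.048 ]
 [0.5106 0.056  0.048 ]
 [0.4279 0.3488 0.048 ]] [0.5065 0.2123 0.048 ]
0.3058028155517943 1.843748388427449
side proj clamps [[298.3, 180.1], [316.6, 171.6], [333.7, 163.7], [350.1, 156.2]]
top 0.114 342 max z 0.126 ext [-0.026  0.089  0.066] [0.02  0.134 0.126] mean [-0.005  0.108  0.103] 120
top 0.038 492 max z 0.146 ext [-0.027  0.012  0.066] [0.028 0.066 0.146] mean [-0.001  0.037  0.122] 52
top -0.038 335 max z 0.145 ext [-0.022 -0.064  0.065] [ 0.022 -0.014  0.145] mean [-0.001 -0.039  0.11 ] 101
top -0.114 487 max z 0.151 ext [-0.032 -0.14   0.065] [ 0.023 -0.082  0.151] mean [-0.003 -0.111  0.123] 43
side 0.114 468 max z 0.125 ext [-0.027  0.097  0.065] [0.019 0.137 0.125] mean [-0.003  0.123  0.098] 219
side 0.038 628 max z 0.144 ext [-0.029  0.016  0.065] [0.026 0.067 0.144] mean [-0.002  0.05   0.115] 137
side -0.038 323 max z 0.144 ext [-0.022 -0.066  0.08 ] [ 0.019 -0.015  0.144] mean [-0.001 -0.039  0.119] 30
side -0.114 377 max z 0.15 ext [-0.034 -0.138  0.066] [ 0.019 -0.08   0.15 ] mean [-0.009 -0.108  0.125] 28
```

```bash
python3 - <<'E'
from h import *
from scipy.optimize import least_squares
m=np.array([.5065,.2123,0]);a=1.8437;yn=np.array([np.cos(a),np.sin(a),0]);xn=np.array([yn[1],-yn[0],0])
for yc,zt in((.114,.098),(.038,.118),(-.038,.110),(-.114,.120)):
  for ns in(("top",),("side",),("top","side")):
    Q=[]
    for n in ns:
        P=np.load("Ptop.npy" if n=="top" else "Pside.npy").reshape(-1,3)
        q=np.c_[(P-m)@xn,(P-m)@yn,P[:,2]]
        Q.append(q[(abs(q[:,0])<.04)&(abs(q[:,1]-yc)<.036)&(q[:,2]>.072)&(q[:,2]<zt+.008)])
    q=np.vstack(Q)
    if len(q)<5: continue
    f=least_squares(lambda p:np.hypot(q[:,0]-p[0],q[:,1]-p[1])-.0195,[0,yc],loss='soft_l1',f_scale=.002)
    w=m+xn*f.x[0]+yn*f.x[1]
    print(yc,ns,len(q),"rack",f.x.round(4),"world",w[:2].round(4),"res",np.median(abs(f.fun)).round(4))
  print("cell",(m+yn*yc)[:2].round(4))
E
```

```text
0.114 ('top',) 144 rack [-0.001   0.1113] world [0.4756 0.3192] res 0.002
0.114 ('side',) 210 rack [-0.0069  0.1126] world [0.4695 0.3188] res 0.0018
0.114 ('top', 'side') 354 rack [-0.0049  0.112 ] world [0.4716 0.3188] res 0.0024
cell [0.4758 0.3221]
0.038 ('top',) 229 rack [-0.0023  0.034 ] world [0.4951 0.2444] res 0.0036
0.038 ('side',) 354 rack [-0.0047  0.0441] world [0.4901 0.2535] res 0.003
0.038 ('top', 'side') 583 rack [-0.0058  0.042 ] world [0.4896 0.2512] res 0.0043
cell [0.4963 0.2489]
-0.038 ('top',) 156 rack [-0.0093 -0.0442] world [0.5094 0.1672] res 0.0044
-0.038 ('side',) 142 rack [-0.0082 -0.0382] world [0.5089 0.1733] res 0.002
-0.038 ('top', 'side') 298 rack [-0.0093 -0.0386] world [0.5079 0.1726] res 0.0032
cell [0.5167 0.1757]
-0.114 ('top',) 267 rack [-0.008  -0.1154] world [0.5299 0.099 ] res 0.0045
-0.114 ('side',) 197 rack [-0.0068 -0.1102] world [0.5296 0.1044] res 0.0022
-0.114 ('top', 'side') 464 rack [-0.0069 -0.1112] world [0.5298 0.1033] res 0.0036
cell [0.5372 0.1025]
```

```bash
cat >> h.py <<'E'
def go(x,y,z,psi):
    s=observe(); R=Ro.from_euler('xyz',s['eef_rot']); T=Ro.from_euler('xyz',[np.pi,0,np.radians(psi)])
    d=R.inv().apply(np.array([x,y,z])-s['tcp_pos']); w=(R.inv()*T).as_rotvec(degrees=True)
    print("t%.1f"%s['t'],"tcp",s['tcp_pos'].round(4),"psi",np.degrees(s['eef_rot']).round(2),"F",s['ft_force'].round(1),"g",s['gripper_width'].round(3),"| w",w.round(1),"d",d.round(4))
E
python3 -c "
from h import *
go(.530,.102,.20,195.6);go(.530,.102,.0785,195.6)"
```

```text
Traceback (most recent call last):
  File "h.py", line 21, in go
    print("t%.1f"%s['t'],"tcp",s['tcp_pos'].round(4),"psi",np.degrees(s['eef_rot']).round(2),"F",s['ft_force'].round(1),"g",s['gripper_width'].round(3),"| w",w.round(1),"d",d.round(4))
                                                                                                                            ^^^^^^^^^^^^^^^^^^^^^^^^
AttributeError: 'float' object has no attribute 'round'
```

```bash
sed -i "s/s\['gripper_width'\].round(3)/round(s['gripper_width'],3)/" h.py
python3 -c "
from h import *
go(.530,.102,.20,195.6);go(.530,.102,.0785,195.6)"
```

```text
t0.1 tcp [0.1892 0.6736 0.1849] psi [-179.94   -0.    164.31] F [ 0.2 -0.2 -0.9] g 0.997 | w [ -0.1  -0.  -31.3] d [-0.4827 -0.4581 -0.0146]
t0.1 tcp [0.1892 0.6736 0.1849] psi [-179.94   -0.    164.31] F [ 0.2 -0.2 -0.9] g 0.997 | w [ -0.1  -0.  -31.3] d [-0.4827 -0.458   0.1069]
```

drive_tool(
  increments=[
    [[0,0,-31.3,-0.483,-0.458,-0.03,0.076],[0,0,-31.3,-0.483,-0.458,-0.03,0.076],[0,0,-31.3,-0.483,-0.458,-0.03,0.076],[0,0,-31.3,-0.483,-0.458,-0.03,0.076],[0,0,-31.3,-0.483,-0.458,-0.03,0.076],[0,0,-31.3,-0.483,-0.458,-0.03,0.076],[0,0,-31.3,-0.483,-0.458,-0.03,0.076],[0,0,-31.3,-0.483,-0.458,-0.03,0.076],[0,0,-31.3,-0.483,-0.458,-0.03,0.076],[0,0,-31.3,-0.483,-0.458,-0.03,0.076],[0,0,-31.3,-0.483,-0.458,-0.03,0.076],[0,0,-31.3,-0.483,-0.458,-0.03,0.076],[0,0,-31.3,-0.483,-0.458,-0.03,0.076],[0,0,-31.3,-0.483,-0.458,-0.03,0.076],[0,0,-31.3,-0.483,-0.458,-0.03,0.076],[0,0,-31.3,-0.483,-0.458,-0.03,0.076],[0,0,-31.3,-0.483,-0.458,-0.03,0.076],[0,0,-31.3,-0.483,-0.458,-0.03,0.076],[0,0,-31.3,-0.483,-0.458,-0.03,0.076]],
  ],
)

```text
t: 2.0
tcp_pos: [0.5301, 0.1032, 0.2155]
eef_rot: [3.142, -0.0, -2.868]
ft_force: [0.2, -0.5, 0.5]
gripper_width: 0.831
```

```bash
python3 - <<'E'
from h import *
go(.530,.102,.0785,195.6)
for n in("side","top"):
    p,d=grab_frame(n); cv2.imwrite(f"pics/{n}1.png",p[:,:,::-1]); np.save(f"{n}1.npy",d)
s=cv2.imread("pics/side1.png")
cv2.imwrite("pics/c4.png",cv2.resize(s[60:320,230:430],None,fx=2.3,fy=2.3,interpolation=cv2.INTER_CUBIC))
E
```

```text
t2.0 tcp [0.5301 0.1032 0.2155] psi [ 180.     -0.   -164.31] F [ 0.2 -0.5  0.5] g 0.831 | w [ 0.  -0.   0.1] d [ 0.0004 -0.0012  0.137 ]
```

View pics/c4.png

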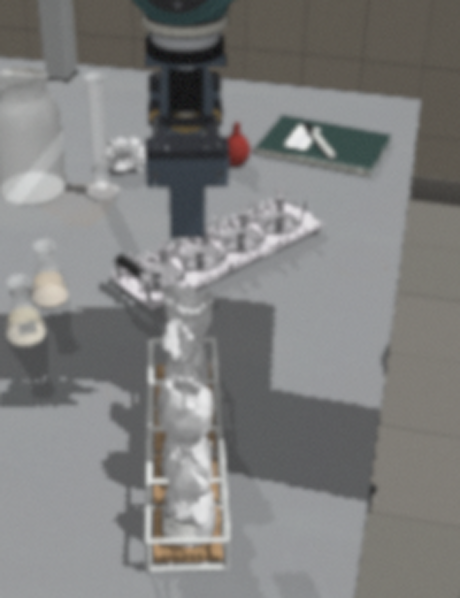

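View pics/top1.png

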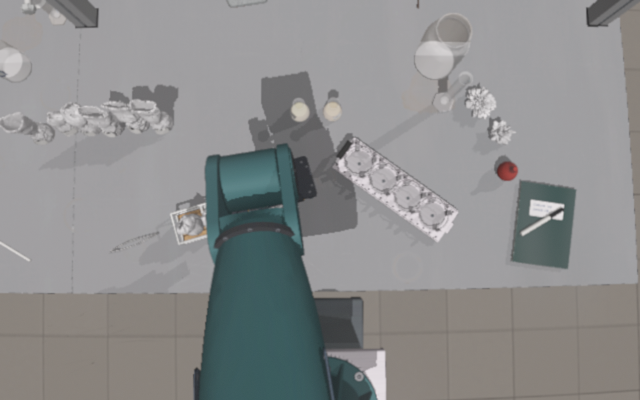

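drive_tool(
  increments=[
    [[0,0,0,0,-0.001,0.03,0.076],[0,0,0,0,-0.001,0.06,0.076],[0,0,0,0,-0.001,0.08,0.076],[0,0,0,0,-0.001,0.1,0.076],[0,0,0,0,-0.001,0.12,0.076],[0,0,0,0,-0.001,0.13,0.076],[0,0,0,0,-0.001,0.137,0.076],[0,0,0,0,-0.001,0.137,0.065],[0,0,0,0,-0.001,0.137,0.055],[0,0,0,0,-0.001,0.137,0.045],[0,0,0,0,-0.001,0.137,0.03],[0,0,0,0,-0.001,0.137,0.03],[0,0,0,0,-0.001,0.137,0.03],[0,0,0,0,-0.001,0.137,0.03],[0,0,0,0,-0.001,0.137,0.03]],
  ],
  newtons=12,
)

```text
t: 3.6
tcp_pos: [0.531, 0.1015, 0.0789]
eef_rot: [-3.142, 0.001, -2.869]
ft_force: [-0.7, -0.4, 6.4]
gripper_width: 0.423
```

drive_tool(
  increments=[
    [[0,0,0,0,0,-0.004,0.03],[0,0,0,0,0,-0.008,0.03],[0,0,0,0,0,-0.008,0.03],[0,0,0,0,0,-0.008,0.03],[0,0,0,0,0,-0.005,0.03],[0,0,0,0,0,-0.003,0.03],[0,0,0,0,0,-0.001,0.03],[0,0,0,0,0,0,0.03]],
  ],
)

```text
t: 4.4
tcp_pos: [0.5312, 0.1015, 0.0789]
eef_rot: [-3.142, 0.0, -2.869]
ft_force: [-3.1, -0.6, 16.7]
gripper_width: 0.422
```

drive_tool(
  increments=[
    [[0,0,0,0,0,0,0.045],[0,0,0,0,0,0,0.055],[0,0,0,0,0,0,0.06],[0,0,0,0,0,0,0.06]],
  ],
)

```text
t: 4.8
tcp_pos: [0.5306, 0.1014, 0.0784]
eef_rot: [3.142, -0.0, -2.869]
ft_force: [0.6, -0.1, -0.1]
gripper_width: 0.657
```

drive_tool(
  increments=[
    [[0,0,8,0,0,0,0.06],[0,0,16,0,0,0,0.06],[0,0,24,0,0,0,0.06],[0,0,32,0,0,0,0.06],[0,0,40,0,0,0,0.06],[0,0,48,0,0,0,0.06],[0,0,56,0,0,0,0.06],[0,0,64,0,0,0,0.06],[0,0,72,0,0,0,0.06],[0,0,80,0,0,0,0.06],[0,0,86,0,0,0,0.06],[0,0,90,0,0,0,0.06],[0,0,90,0,0,0,0.05],[0,0,90,0,0,0,0.045],[0,0,90,0,0,0,0.03],[0,0,90,0,0,0,0.03],[0,0,90,0,0,0,0.03],[0,0,90,0,0,0,0.03]],
  ],
)

```text
t: 6.6
tcp_pos: [0.5307, 0.1014, 0.0785]
eef_rot: [-3.142, 0.0, 1.844]
ft_force: [-0.1, -0.2, -0.3]
gripper_width: 0.419
```

```bash
python3 - <<'E'
from h import *
go(.492,-.282,.166,54)
p,d=grab_frame("side"); cv2.imwrite("pics/side2.png",p[:,:,::-1])
s=cv2.imread("pics/side2.png")
cv2.imwrite("pics/c5.png",cv2.resize(s[100:320,230:430],None,fx=2.7,fy=2.7,interpolation=cv2.INTER_CUBIC))
E
```

```text
t6.6 tcp [0.5307 0.1014 0.0785] psi [-180.      0.    105.63] F [-0.1 -0.2 -0.3] g 0.419 | w [-0.   0.  51.6] d [-0.3588 -0.1406 -0.0875]
```

View pics/c5.png

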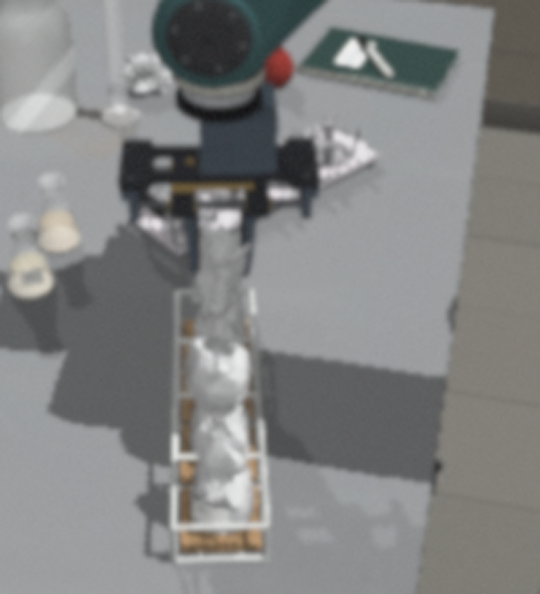

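drive_tool(
  increments=[
    [[0,0,0,0,0,-0.01,0.03],[0,0,0,0,0,-0.03,0.03],[0,0,0,0,0,-0.05,0.03],[0,0,0,0,0,-0.07,0.03],[0,0,0,-0.004,-0.001,-0.09,0.03],[0,0,4,-0.02,-0.008,-0.095,0.03],[0,0,8,-0.045,-0.018,-0.095,0.03],[0,0,12,-0.075,-0.03,-0.095,0.03],[0,0,17,-0.105,-0.042,-0.095,0.03],[0,0,22,-0.135,-0.054,-0.095,0.03],[0,0,26,-0.165,-0.065,-0.095,0.03],[0,0,30,-0.195,-0.077,-0.095,0.03],[0,0,34,-0.225,-0.089,-0.095,0.03],[0,0,38,-0.255,-0.1,-0.095,0.03],[0,0,42,-0.285,-0.112,-0.095,0.03],[0,0,46,-0.315,-0.124,-0.095,0.03],[0,0,49,-0.34,-0.133,-0.095,0.03],[0,0,51,-0.353,-0.138,-0.095,0.03],[0,0,51.6,-0.359,-0.1405,-0.095,0.03],[0,0,51.6,-0.359,-0.1405,-0.095,0.03]],
  ],
  newtons=20,
)

```text
t: 8.65
tcp_pos: [0.492, -0.2821, 0.1737]
eef_rot: [-3.142, -0.0, 0.943]
ft_force: [0.4, 0.3, -1.5]
gripper_width: 0.424
```

```bash
python3 - <<'E'
from h import *
go(.492,-.282,.081,54)
for n in("side","top"):
    p,d=grab_frame(n); cv2.imwrite(f"pics/{n}3.png",p[:,:,::-1]); np.save(f"{n}3.npy",d)
s=cv2.imread("pics/side3.png")
cv2.imwrite("pics/c6.png",cv2.resize(s[60:220,230:430],None,fx=4,fy=3.7,interpolation=cv2.INTER_CUBIC))
s=cv2.imread("pics/top3.png")
cv2.imwrite("pics/c7.png",cv2.resize(s[125:250,320:470],None,fx=4.6,fy=4.6,interpolation=cv2.INTER_CUBIC))
E
```

```text
t8.7 tcp [ 0.492  -0.2821  0.1737] psi [-180.     -0.     54.02] F [ 0.4  0.3 -1.5] g 0.424 | w [-0. -0.  0.] d [ 0.0001 -0.      0.0927]
```

View pics/c6.png

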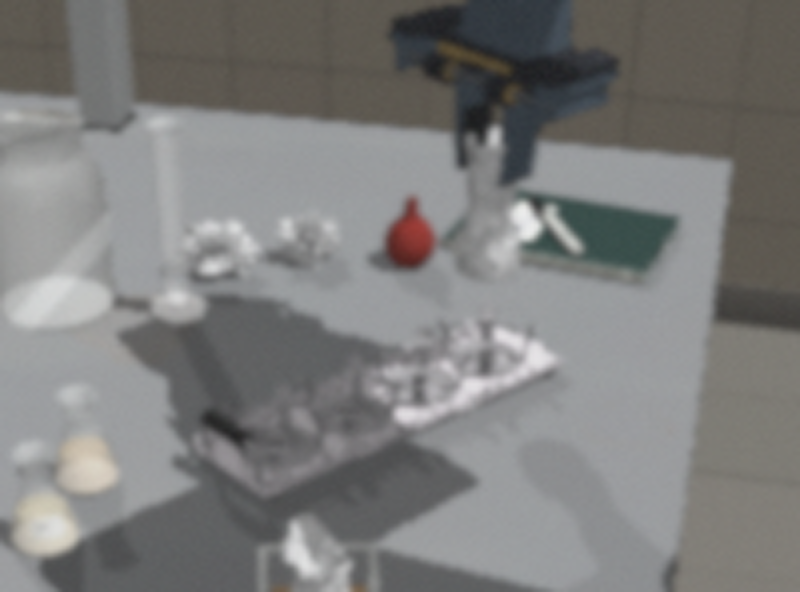

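View pics/c7.png

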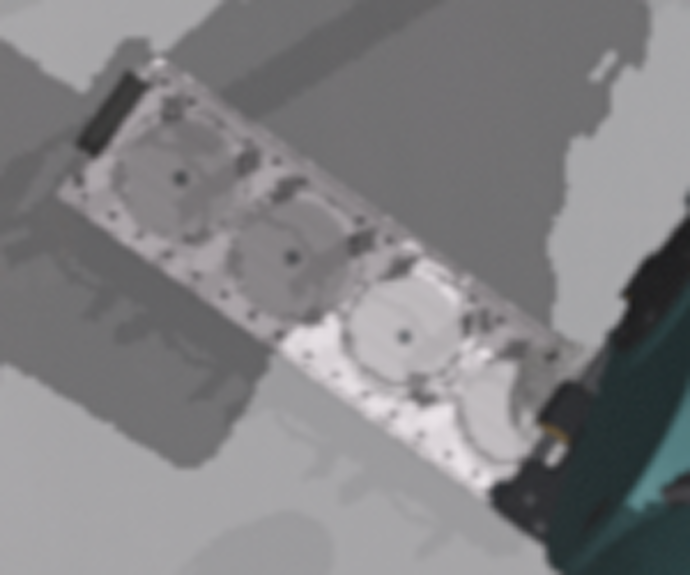

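```bash
python3 - <<'E'
from h import *
C=np.array([[.626,-.0976],[.5814,-.1589],[.5369,-.2201],[.4919,-.282]])
for n,box,f in(("side",(285,135,95,65),8),("top",(325,130,140,115),5)):
    s=cv2.imread(f"pics/{n}0.png");x,y,w,h=box
    s=cv2.resize(s[y:y+h,x:x+w],None,fx=f,fy=f,interpolation=cv2.INTER_CUBIC)
    for c in C:
        th=np.linspace(0,2*np.pi,60)
        for rr,z,col in((.003,.014,(0,0,255)),(.032,.037,(0,200,0))):
            q=proj(n,np.c_[c[0]+rr*np.cos(th),c[1]+rr*np.sin(th),0*th+z])
            cv2.polylines(s,[(((q-[x,y]+.5)*f-.5)).astype(np.int32)],True,col,1)
    cv2.imwrite(f"pics/ov_{n}.png",s)
print(proj("side",[[.492,-.282,.109],[.492,-.282,.19]]))
E
```

```text
[[351.43997654 131.92355833]
 [352.70619879 109.62499615]]
```

View pics/ov_side.png

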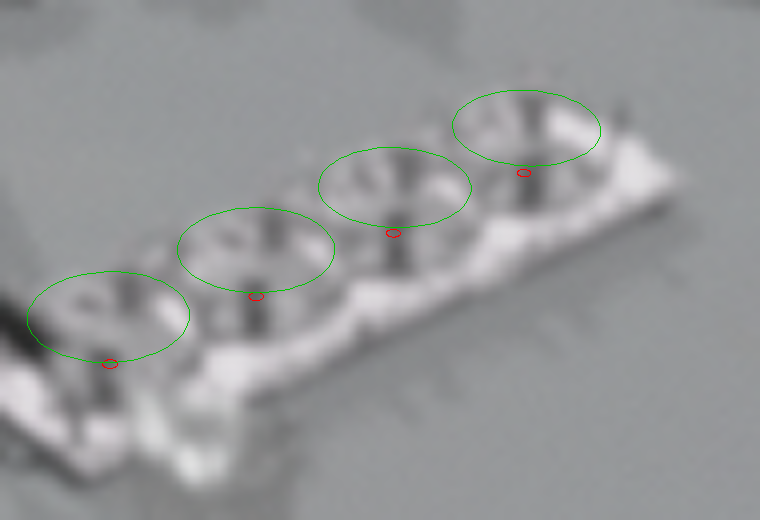

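View pics/ov_top.png

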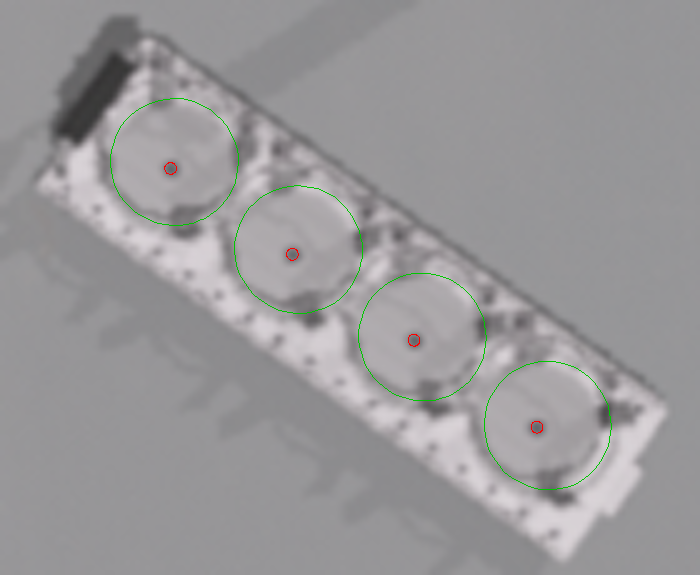

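drive_tool(
  increments=[
    [[0,0,0,0,0,0.02,0.03],[0,0,0,0,0,0.035,0.03],[0,0,0,0,0,0.045,0.03],[0,0,0,0,0,0.055,0.03],[0,0,0,0,0,0.063,0.03],[0,0,0,0,0,0.07,0.03],[0,0,0,0,0,0.076,0.03],[0,0,0,0,0,0.081,0.03],[0,0,0,0,0,0.085,0.03],[0,0,0,0,0,0.088,0.03],[0,0,0,0,0,0.088,0.03]],
  ],
)

```text
t: 9.85
tcp_pos: [0.4919, -0.2821, 0.0852]
eef_rot: [-3.141, 0.0, 0.943]
ft_force: [0.0, 1.1, -0.6]
gripper_width: 0.424
```

Free descent, no contact; the last few mm.

drive_tool(
  increments=[
    [[0,0,0,0,0,0.002,0.03],[0,0,0,0,0,0.003,0.03],[0,0,0,0,0,0.004,0.03],[0,0,0,0,0,0.004,0.03]],
  ],
)

```text
t: 10.25
tcp_pos: [0.492, -0.2821, 0.0815]
eef_rot: [-3.142, 0.0, 0.943]
ft_force: [0.1, -0.6, -1.0]
gripper_width: 0.423
```

drive_tool(
  increments=[
    [[0,0,0,0,0,0.001,0.03],[0,0,0,0,0,0.001,0.038],[0,0,0,0,0,0.001,0.045],[0,0,0,0,0,0.001,0.06],[0,0,0,0,0,0.001,0.088],[0,0,0,0,0,0.001,0.088],[0,0,0,0,0,0.001,0.088],[0,0,0,0,0,0.001,0.088],[0,0,0,0,0,-0.02,0.088],[0,0,0,0,0,-0.06,0.088],[0,0,0,0,0,-0.1,0.088],[0,0,0,0,0,-0.13,0.088],[0,0,0,0,0,-0.14,0.088]],
  ],
)

```text
t: 11.55
tcp_pos: [0.4933, -0.2829, 0.2249]
eef_rot: [3.137, -0.0, 0.943]
ft_force: [-0.2, -1.3, -0.4]
gripper_width: 0.961
```

```bash
python3 - <<'E'
from h import *
p,d=grab_frame("side"); cv2.imwrite("pics/side4.png",p[:,:,::-1]); np.save("side4.npy",d)
s=cv2.imread("pics/side4.png")
cv2.imwrite("pics/c8.png",cv2.resize(s[60:320,230:430],None,fx=2.3,fy=2.3,interpolation=cv2.INTER_CUBIC))
go(.510,.171,.2155,195.6)
go(.508,.172,.0785,195.6)
E
```

```text
t11.6 tcp [ 0.4932 -0.2829  0.2247] psi [ 1.7976e+02 -1.0000e-02  5.4020e+01] F [ 0.8 -1.7  2. ] g 0.969 | w [ 1.000e-01  3.000e-01 -1.416e+02] d [ 0.3771 -0.2532  0.0082]
t11.6 tcp [ 0.4932 -0.2829  0.2247] psi [ 1.7976e+02 -1.0000e-02  5.4020e+01] F [ 0.8 -1.7  2. ] g 0.969 | w [ 1.000e-01  3.000e-01 -1.416e+02] d [ 0.3767 -0.2559  0.1452]
```

View pics/c8.png

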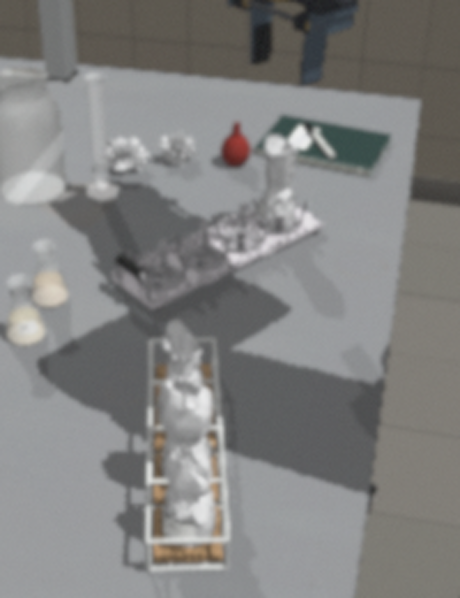

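drive_tool(
  increments=[
    [[0,0,-20,0.02,-0.015,0.003,0.07],[0,0,-40,0.06,-0.04,0.003,0.07],[0,0,-60,0.12,-0.08,0.003,0.07],[0,0,-80,0.18,-0.12,0.003,0.07],[0,0,-141.6,0.378,-0.256,0.006,0.07],[0,0,-141.6,0.378,-0.256,0.006,0.07],[0,0,-141.6,0.378,-0.256,0.006,0.07],[0,0,-141.6,0.378,-0.256,0.006,0.07],[0,0,-141.6,0.378,-0.256,0.006,0.07],[0,0,-141.6,0.378,-0.256,0.006,0.07],[0,0,-141.6,0.378,-0.256,0.006,0.07],[0,0,-141.6,0.378,-0.256,0.006,0.07],[0,0,-141.6,0.378,-0.256,0.006,0.07],[0,0,-141.6,0.378,-0.256,0.006,0.07],[0,0,-141.6,0.378,-0.256,0.006,0.07],[0,0,-141.6,0.378,-0.256,0.006,0.07],[0,0,-141.6,0.378,-0.256,0.006,0.07],[0,0,-141.6,0.378,-0.256,0.006,0.07],[0,0,-141.6,0.378,-0.256,0.006,0.07],[0,0,-141.6,0.378,-0.256,0.006,0.07]],
  ],
)

```text
t: 13.6
tcp_pos: [0.5068, 0.1741, 0.215]
eef_rot: [3.142, -0.001, -2.871]
ft_force: [-0.3, 0.8, -0.0]
gripper_width: 0.77
```

```bash
python3 - <<'E'
from h import *
from scipy.optimize import least_squares
go(.508,.1725,.0785,195.6)
P=cloud("side",np.load("side4.npy")).reshape(-1,3)
for z0,z1 in((.09,.115),(.115,.14)):
    m=(abs(P[:,0]-.51)<.04)&(abs(P[:,1]-.173)<.035)&(P[:,2]>z0)&(P[:,2]<z1); print(m.sum(),P[m].min(0).round(3),P[m].max(0).round(3),P[m].mean(0).round(3))
P=cloud("top",np.load("top3.npy")).reshape(-1,3)
for c,z1 in((( .508,.1726),.122),((.492,.249),.128),((.4725,.319),.11)):
    q=P[(abs(P[:,0]-c[0])<.035)&(abs(P[:,1]-c[1])<.033)&(P[:,2]>.075)]
    print("top3",len(q),q.min(0).round(3),q.max(0).round(3))
s=cv2.imread("pics/top3.png");cv2.imwrite("pics/c9.png",cv2.resize(s[170:250,160:310],None,fx=5,fy=5,interpolation=cv2.INTER_CUBIC))
E
```

```text
t13.6 tcp [0.5068 0.1741 0.215 ] psi [ 1.800e+02 -4.000e-02 -1.645e+02] F [-0.3  0.8 -0. ] g 0.77 | w [ 0.  -0.  -0.1] d [-0.0009 -0.0019  0.1365]
117 [0.493 0.161 0.092] [0.532 0.195 0.115] [0.513 0.182 0.106]
194 [0.495 0.148 0.115] [0.538 0.197 0.14 ] [0.518 0.17  0.126]
top3 298 [0.497 0.152 0.075] [0.539 0.197 0.145]
top3 479 [0.467 0.225 0.09 ] [0.525 0.274 0.147]
top3 306 [0.451 0.299 0.075] [0.496 0.338 0.124]
```

View pics/c9.png

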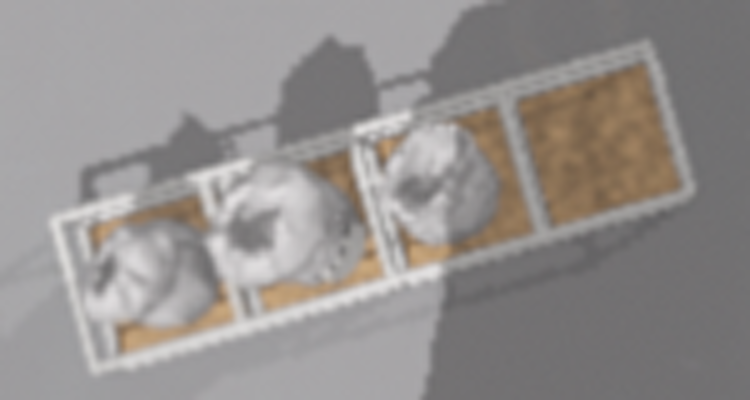

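```bash
python3 -c "
from h import *
go(.512,.1738,.0785,195.6)"
```

```text
t13.6 tcp [0.5068 0.1741 0.215 ] psi [ 1.800e+02 -4.000e-02 -1.645e+02] F [-0.3  0.8 -0. ] g 0.77 | w [ 0.  -0.  -0.1] d [-0.0051 -0.0017  0.1365]
```

drive_tool(
  increments=[
    [[0,0,0,-0.005,-0.0015,0.01,0.07],[0,0,0,-0.005,-0.0015,0.04,0.07],[0,0,0,-0.005,-0.0015,0.07,0.07],[0,0,0,-0.005,-0.0015,0.09,0.07],[0,0,0,-0.005,-0.0015,0.11,0.07],[0,0,0,-0.005,-0.0015,0.125,0.07],[0,0,0,-0.005,-0.0015,0.1345,0.07],[0,0,0,-0.005,-0.0015,0.1345,0.06],[0,0,0,-0.005,-0.0015,0.1345,0.05],[0,0,0,-0.005,-0.0015,0.1345,0.044],[0,0,0,-0.005,-0.0015,0.1345,0.03],[0,0,0,-0.005,-0.0015,0.1345,0.03],[0,0,0,-0.005,-0.0015,0.1345,0.03],[0,0,0,-0.005,-0.0015,0.1345,0.03]],
  ],
  newtons=12,
)

```text
t: 15.0
tcp_pos: [0.5128, 0.1743, 0.0816]
eef_rot: [3.142, 0.001, -2.869]
ft_force: [0.1, 1.6, 6.7]
gripper_width: 0.421
```

drive_tool(
  increments=[
    [[0,0,0,0,0,-0.004,0.03],[0,0,0,0,0,-0.008,0.03],[0,0,0,0,0,-0.008,0.03],[0,0,0,0,0,-0.008,0.03],[0,0,0,0,0,-0.005,0.03],[0,0,0,0,0,-0.003,0.03],[0,0,0,0,0,-0.001,0.03],[0,0,0,0,0,0,0.03]],
  ],
)

```text
t: 15.8
tcp_pos: [0.513, 0.1744, 0.0815]
eef_rot: [3.141, 0.001, -2.869]
ft_force: [-1.9, 1.9, 16.6]
gripper_width: 0.419
```

drive_tool(
  increments=[
    [[0,0,0,0,0,0,0.045],[0,0,0,0,0,0,0.055],[0,0,0,0,0,0,0.058],[0,0,0,0,0,0,0.058]],
  ],
)

```text
t: 16.2
tcp_pos: [0.5121, 0.174, 0.0809]
eef_rot: [-3.142, -0.0, -2.869]
ft_force: [0.2, -0.1, -1.0]
gripper_width: 0.634
```

drive_tool(
  increments=[
    [[0,0,8,0,0,0,0.058],[0,0,16,0,0,0,0.058],[0,0,24,0,0,0,0.058],[0,0,32,0,0,0,0.058],[0,0,40,0,0,0,0.058],[0,0,48,0,0,0,0.058],[0,0,56,0,0,0,0.058],[0,0,64,0,0,0,0.058],[0,0,72,0,0,0,0.058],[0,0,80,0,0,0,0.058],[0,0,86,0,0,0,0.058],[0,0,90,0,0,0,0.058],[0,0,90,0,0,0,0.05],[0,0,90,0,0,0,0.045],[0,0,90,0,0,0,0.03],[0,0,90,0,0,0,0.03],[0,0,90,0,0,0,0.03],[0,0,90,0,0,0,0.03]],
  ],
)

```text
t: 18.0
tcp_pos: [0.5122, 0.174, 0.081]
eef_rot: [-3.142, 0.0, 1.844]
ft_force: [0.5, 0.2, 0.6]
gripper_width: 0.419
```

```bash
python3 - <<'E'
from h import *
go(.537,-.220,.1735,54)
p,d=grab_frame("side"); cv2.imwrite("pics/side5.png",p[:,:,::-1]); np.save("side5.npy",d)
s=cv2.imread("pics/side5.png")
cv2.imwrite("pics/c10.png",cv2.resize(s[60:320,230:430],None,fx=2.3,fy=2.3,interpolation=cv2.INTER_CUBIC))
E
```

```text
t18.0 tcp [0.5122 0.174  0.081 ] psi [-180.      0.    105.63] F [0.5 0.2 0.6] g 0.419 | w [-0.   0.  51.6] d [-0.3861 -0.0823 -0.0925]
```

View pics/c10.png

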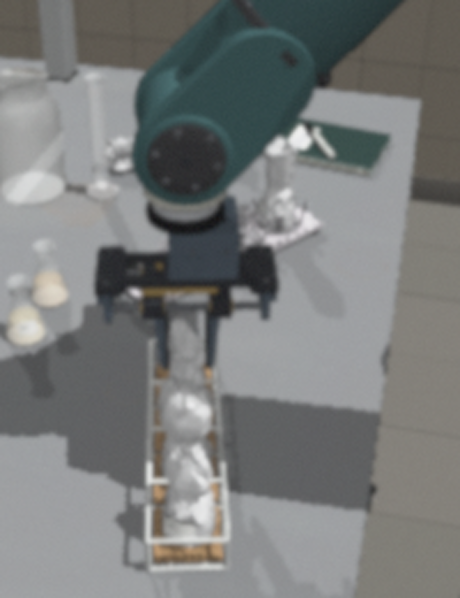

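drive_tool(
  increments=[
    [[0,0,0,0,0,-0.01,0.03],[0,0,0,0,0,-0.03,0.03],[0,0,0,0,0,-0.05,0.03],[0,0,0,0,0,-0.07,0.03],[0,0,0,-0.004,-0.001,-0.09,0.03],[0,0,4,-0.02,-0.005,-0.094,0.03],[0,0,8,-0.045,-0.01,-0.094,0.03],[0,0,12,-0.075,-0.016,-0.094,0.03],[0,0,17,-0.107,-0.023,-0.094,0.03],[0,0,22,-0.139,-0.03,-0.094,0.03],[0,0,26,-0.171,-0.037,-0.094,0.03],[0,0,30,-0.203,-0.043,-0.094,0.03],[0,0,34,-0.235,-0.05,-0.094,0.03],[0,0,38,-0.267,-0.057,-0.094,0.03],[0,0,42,-0.3,-0.064,-0.094,0.03],[0,0,46,-0.332,-0.071,-0.094,0.03],[0,0,49,-0.36,-0.077,-0.094,0.03],[0,0,51,-0.379,-0.081,-0.094,0.03],[0,0,51.6,-0.386,-0.0823,-0.094,0.03],[0,0,51.6,-0.386,-0.0823,-0.094,0.03]],
  ],
  newtons=20,
)

```text
t: 20.05
tcp_pos: [0.5368, -0.2203, 0.1754]
eef_rot: [3.141, -0.0, 0.942]
ft_force: [0.0, 0.6, -0.9]
gripper_width: 0.42
```

```bash
python3 - <<'E'
from h import *
go(.537,-.220,.0835,54)
p,d=grab_frame("side"); cv2.imwrite("pics/side6.png",p[:,:,::-1])
s=cv2.imread("pics/side6.png")
cv2.imwrite("pics/c11.png",cv2.resize(s[60:220,230:430],None,fx=4,fy=3.7,interpolation=cv2.INTER_CUBIC))
print((proj("side",[[.537,-.22,.106]])-[230,60])*[4,3.7])
E
```

```text
t20.1 tcp [ 0.5368 -0.2203  0.1754] psi [179.99  -0.    53.98] F [ 0.   0.6 -0.9] g 0.42 | w [ 0. -0. -0.] d [0.0003 0.     0.0919]
[[417.70987088 295.29896661]]
```

View pics/c11.png

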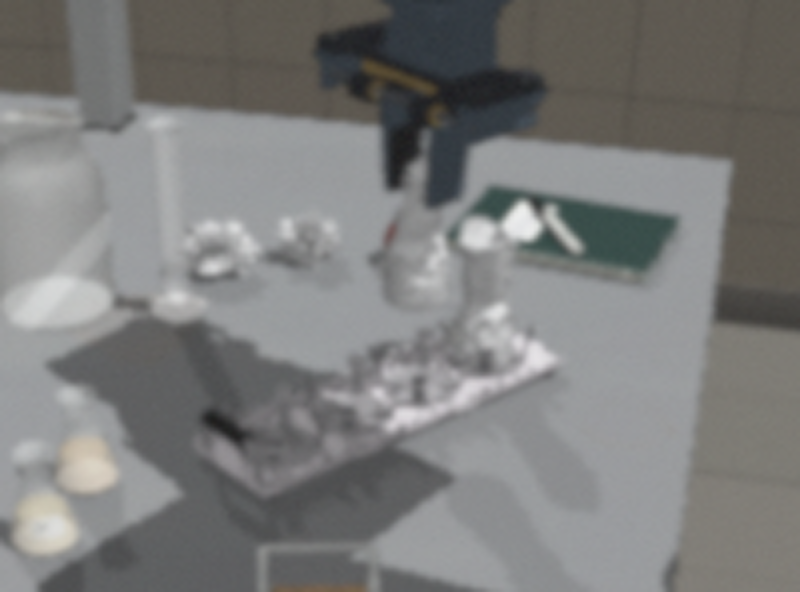

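Flask hangs upright with its foot at about (418,297), as predicted. Lower it.

drive_tool(
  increments=[
    [[0,0,0,0,0,0.02,0.03],[0,0,0,0,0,0.035,0.03],[0,0,0,0,0,0.045,0.03],[0,0,0,0,0,0.055,0.03],[0,0,0,0,0,0.063,0.03],[0,0,0,0,0,0.07,0.03],[0,0,0,0,0,0.076,0.03],[0,0,0,0,0,0.081,0.03],[0,0,0,0,0,0.085,0.03],[0,0,0,0,0,0.088,0.03],[0,0,0,0,0,0.09,0.03],[0,0,0,0,0,0.091,0.03],[0,0,0,0,0,0.091,0.03]],
  ],
)

```text
t: 21.4
tcp_pos: [0.5368, -0.2198, 0.084]
eef_rot: [-3.142, 0.0, 0.943]
ft_force: [-1.7, 0.9, -1.3]
gripper_width: 0.419
```

drive_tool(
  increments=[
    [[0,0,0,0,0,0.001,0.03],[0,0,0,0,0,0.001,0.038],[0,0,0,0,0,0.001,0.045],[0,0,0,0,0,0.001,0.06],[0,0,0,0,0,0.001,0.088],[0,0,0,0,0,0.001,0.088],[0,0,0,0,0,0.001,0.088],[0,0,0,0,0,0.001,0.088],[0,0,0,0,0,-0.02,0.088],[0,0,0,0,0,-0.06,0.088],[0,0,0,0,0,-0.1,0.088],[0,0,0,0,0,-0.13,0.088],[0,0,0,0,0,-0.135,0.088],[0,0,0,0,0,-0.135,0.088]],
  ],
)

```text
t: 22.8
tcp_pos: [0.5372, -0.22, 0.2197]
eef_rot: [3.14, -0.0, 0.943]
ft_force: [-0.8, 0.1, 0.3]
gripper_width: 0.961
```

```bash
python3 - <<'E'
from h import *
p,d=grab_frame("side"); cv2.imwrite("pics/side7.png",p[:,:,::-1]); np.save("side7.npy",d)
s=cv2.imread("pics/side7.png")
cv2.imwrite("pics/c12.png",cv2.resize(s[60:320,230:430],None,fx=2.3,fy=2.3,interpolation=cv2.INTER_CUBIC))
P=cloud("side",d).reshape(-1,3)
for c in((.495,.2495),(.4735,.3185)):
    q=P[(abs(P[:,0]-c[0])<.04)&(abs(P[:,1]-c[1])<.036)&(P[:,2]>.085)&(P[:,2]<.115)]
    print(len(q),q.min(0).round(3),q.max(0).round(3))
go(.495,.2495,.215,195.6)
E
```

```text
163 [0.466 0.23  0.087] [0.524 0.275 0.115]
265 [0.449 0.307 0.085] [0.496 0.339 0.115]
t22.9 tcp [ 0.5365 -0.2197  0.2184] psi [-179.98    0.     54.01] F [-0.7  0.4 -0.7] g 0.966 | w [  -0.    -0.  -141.6] d [ 0.3553 -0.3093  0.0035]
```

View pics/c12.png

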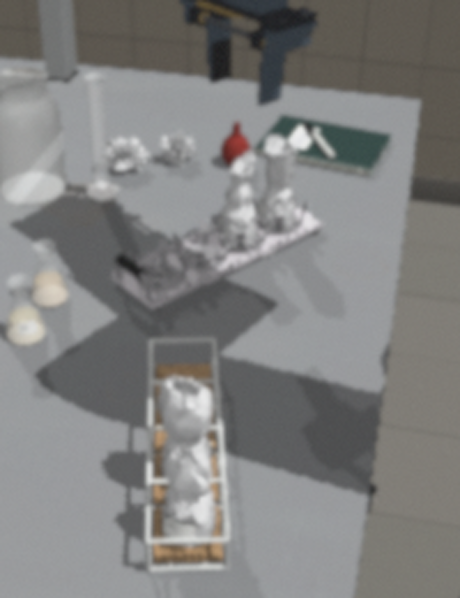

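drive_tool(
  increments=[
    [[0,0,-8,0.03,-0.026,0,0.09],[0,0,-16,0.06,-0.052,0,0.09],[0,0,-51.6,0.355,-0.309,0.003,0.09],[0,0,-51.6,0.355,-0.309,0.003,0.09],[0,0,-51.6,0.355,-0.309,0.003,0.09],[0,0,-51.6,0.355,-0.309,0.003,0.09],[0,0,-51.6,0.355,-0.309,0.003,0.09],[0,0,-51.6,0.355,-0.309,0.003,0.09],[0,0,-51.6,0.355,-0.309,0.003,0.09],[0,0,-51.6,0.355,-0.309,0.003,0.09],[0,0,-51.6,0.355,-0.309,0.003,0.09],[0,0,-51.6,0.355,-0.309,0.003,0.09],[0,0,-51.6,0.355,-0.309,0.003,0.09],[0,0,-51.6,0.355,-0.309,0.003,0.09],[0,0,-51.6,0.355,-0.309,0.003,0.09],[0,0,-51.6,0.355,-0.309,0.003,0.09],[0,0,-51.6,0.355,-0.309,0.003,0.09]],
  ],
)

```text
t: 24.55
tcp_pos: [0.4956, 0.2486, 0.2161]
eef_rot: [3.141, -0.0, 1.843]
ft_force: [-0.1, -0.6, -0.8]
gripper_width: 0.989
```

```bash
python3 -c "
from h import *
go(.495,.2485,.081,105.6)"
```

```text
t24.6 tcp [0.4956 0.2486 0.2161] psi [179.99  -0.   105.58] F [-0.1 -0.6 -0.8] g 0.989 | w [ 0. -0. -0.] d [ 1.000e-04 -6.000e-04  1.351e-01]
```

drive_tool(
  increments=[
    [[0,0,0,0,0,0.03,0.09],[0,0,0,0,0,0.06,0.09],[0,0,0,0,0,0.08,0.09],[0,0,0,0,0,0.1,0.09],[0,0,0,0,0,0.12,0.09],[0,0,0,0,0,0.13,0.09],[0,0,0,0,0,0.135,0.09],[0,0,0,0,0,0.135,0.08],[0,0,0,0,0,0.135,0.07],[0,0,0,0,0,0.135,0.06],[0,0,0,0,0,0.135,0.05],[0,0,0,0,0,0.135,0.044],[0,0,0,0,0,0.135,0.03],[0,0,0,0,0,0.135,0.03],[0,0,0,0,0,0.135,0.03],[0,0,0,0,0,0.135,0.03]],
  ],
  newtons=12,
)

```text
t: 26.15
tcp_pos: [0.4954, 0.249, 0.0811]
eef_rot: [3.142, -0.0, 1.843]
ft_force: [0.0, 0.1, 0.9]
gripper_width: 0.423
```

drive_tool(
  increments=[
    [[0,0,0,0,0,-0.004,0.03],[0,0,0,0,0,-0.008,0.03],[0,0,0,0,0,-0.008,0.03],[0,0,0,0,0,-0.008,0.03],[0,0,0,0,0,-0.005,0.03],[0,0,0,0,0,-0.003,0.03],[0,0,0,0,0,-0.001,0.03],[0,0,0,0,0,0,0.03]],
  ],
)

```text
t: 26.95
tcp_pos: [0.4954, 0.249, 0.081]
eef_rot: [-3.141, 0.0, 1.843]
ft_force: [-4.1, -1.5, 16.3]
gripper_width: 0.422
```

drive_tool(
  increments=[
    [[0,0,0,0,0,0,0.045],[0,0,0,0,0,0,0.055],[0,0,0,0,0,0,0.058],[0,0,0,0,0,0,0.058]],
  ],
)

```text
t: 27.35
tcp_pos: [0.4954, 0.249, 0.081]
eef_rot: [-3.142, -0.0, 1.843]
ft_force: [-0.7, -0.3, 0.4]
gripper_width: 0.638
```

Now the squeeze along the row (turn −90°), then back across.

drive_tool(
  increments=[
    [[0,0,-8,0,0,0,0.058],[0,0,-16,0,0,0,0.058],[0,0,-24,0,0,0,0.058],[0,0,-32,0,0,0,0.058],[0,0,-40,0,0,0,0.058],[0,0,-48,0,0,0,0.058],[0,0,-56,0,0,0,0.058],[0,0,-64,0,0,0,0.058],[0,0,-72,0,0,0,0.058],[0,0,-80,0,0,0,0.058],[0,0,-86,0,0,0,0.058],[0,0,-90,0,0,0,0.058],[0,0,-90,0,0,0,0.05],[0,0,-90,0,0,0,0.045],[0,0,-90,0,0,0,0.03],[0,0,-90,0,0,0,0.03],[0,0,-90,0,0,0,0.03],[0,0,-90,0,0,0,0.03]],
  ],
)

```text
t: 29.15
tcp_pos: [0.4954, 0.249, 0.081]
eef_rot: [-3.142, -0.0, -2.869]
ft_force: [-0.1, 0.3, -0.2]
gripper_width: 0.424
```

drive_tool(
  increments=[
    [[0,0,0,0,0,-0.004,0.03],[0,0,0,0,0,-0.008,0.03],[0,0,0,0,0,-0.008,0.03],[0,0,0,0,0,-0.008,0.03],[0,0,0,0,0,-0.005,0.03],[0,0,0,0,0,-0.003,0.03],[0,0,0,0,0,-0.001,0.03],[0,0,0,0,0,0,0.03]],
  ],
)

```text
t: 29.95
tcp_pos: [0.4955, 0.2491, 0.081]
eef_rot: [3.142, -0.0, -2.869]
ft_force: [-2.1, -1.7, 14.9]
gripper_width: 0.424
```

drive_tool(
  increments=[
    [[0,0,0,0,0,0,0.045],[0,0,0,0,0,0,0.055],[0,0,0,0,0,0,0.058],[0,0,0,0,0,0,0.058]],
  ],
)

```text
t: 30.35
tcp_pos: [0.4954, 0.2489, 0.081]
eef_rot: [-3.142, -0.0, -2.869]
ft_force: [0.9, -0.1, -0.3]
gripper_width: 0.635
```

drive_tool(
  increments=[
    [[0,0,8,0,0,0,0.058],[0,0,16,0,0,0,0.058],[0,0,24,0,0,0,0.058],[0,0,32,0,0,0,0.058],[0,0,40,0,0,0,0.058],[0,0,48,0,0,0,0.058],[0,0,56,0,0,0,0.058],[0,0,64,0,0,0,0.058],[0,0,72,0,0,0,0.058],[0,0,80,0,0,0,0.058],[0,0,86,0,0,0,0.058],[0,0,90,0,0,0,0.058],[0,0,90,0,0,0,0.05],[0,0,90,0,0,0,0.045],[0,0,90,0,0,0,0.03],[0,0,90,0,0,0,0.03],[0,0,90,0,0,0,0.03],[0,0,90,0,0,0,0.03]],
  ],
)

```text
t: 32.15
tcp_pos: [0.4954, 0.249, 0.081]
eef_rot: [-3.142, 0.0, 1.844]
ft_force: [-0.1, -0.5, -0.6]
gripper_width: 0.424
```

```bash
python3 - <<'E'
from h import *
go(.5814,-.1589,.1735,54)
p,d=grab_frame("side"); cv2.imwrite("pics/side8.png",p[:,:,::-1]); np.save("side8.npy",d)
s=cv2.imread("pics/side8.png")
cv2.imwrite("pics/c13.png",cv2.resize(s[60:320,230:430],None,fx=2.3,fy=2.3,interpolation=cv2.INTER_CUBIC))
E
```

```text
t32.1 tcp [0.4954 0.249  0.081 ] psi [-180.      0.    105.63] F [-0.1 -0.5 -0.6] g 0.424 | w [-0.   0.  51.6] d [-0.4159 -0.0271 -0.0925]
```

View pics/c13.png

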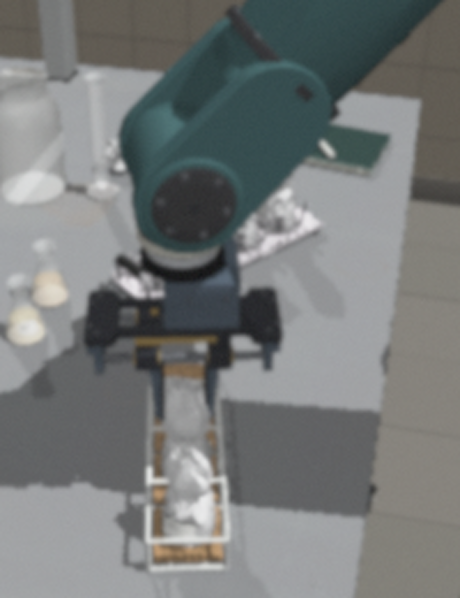

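drive_tool(
  increments=[
    [[0,0,0,0,0,-0.01,0.03],[0,0,0,0,0,-0.03,0.03],[0,0,0,0,0,-0.05,0.03],[0,0,0,0,0,-0.07,0.03],[0,0,0,-0.004,0,-0.09,0.03],[0,0,4,-0.022,-0.001,-0.094,0.03],[0,0,8,-0.05,-0.003,-0.094,0.03],[0,0,12,-0.082,-0.005,-0.094,0.03],[0,0,17,-0.116,-0.007,-0.094,0.03],[0,0,22,-0.15,-0.01,-0.094,0.03],[0,0,26,-0.185,-0.012,-0.094,0.03],[0,0,30,-0.22,-0.014,-0.094,0.03],[0,0,34,-0.255,-0.017,-0.094,0.03],[0,0,38,-0.29,-0.019,-0.094,0.03],[0,0,42,-0.325,-0.021,-0.094,0.03],[0,0,46,-0.36,-0.023,-0.094,0.03],[0,0,49,-0.389,-0.025,-0.094,0.03],[0,0,51,-0.408,-0.0265,-0.094,0.03],[0,0,51.6,-0.416,-0.027,-0.094,0.03],[0,0,51.6,-0.416,-0.027,-0.094,0.03]],
  ],
  newtons=20,
)

```text
t: 34.2
tcp_pos: [0.5814, -0.1592, 0.1752]
eef_rot: [-3.141, -0.0, 0.943]
ft_force: [-0.5, 0.1, -0.9]
gripper_width: 0.421
```

```bash
python3 - <<'E'
from h import *
go(.5814,-.1589,.0835,54)
p,d=grab_frame("side"); cv2.imwrite("pics/side9.png",p[:,:,::-1])
s=cv2.imread("pics/side9.png")
cv2.imwrite("pics/c14.png",cv2.resize(s[60:220,230:430],None,fx=4,fy=3.7,interpolation=cv2.INTER_CUBIC))
print((proj("side",[[.5814,-.159,.106]])-[230,60])*[4,3.7])
E
```

```text
t34.2 tcp [ 0.5814 -0.1592  0.1752] psi [-179.99   -0.     54.  ] F [-0.5  0.1 -0.9] g 0.421 | w [-0. -0.  0.] d [ 0.0002 -0.0001  0.0917]
[[346.4151745  322.86413721]]
```

View pics/c14.png

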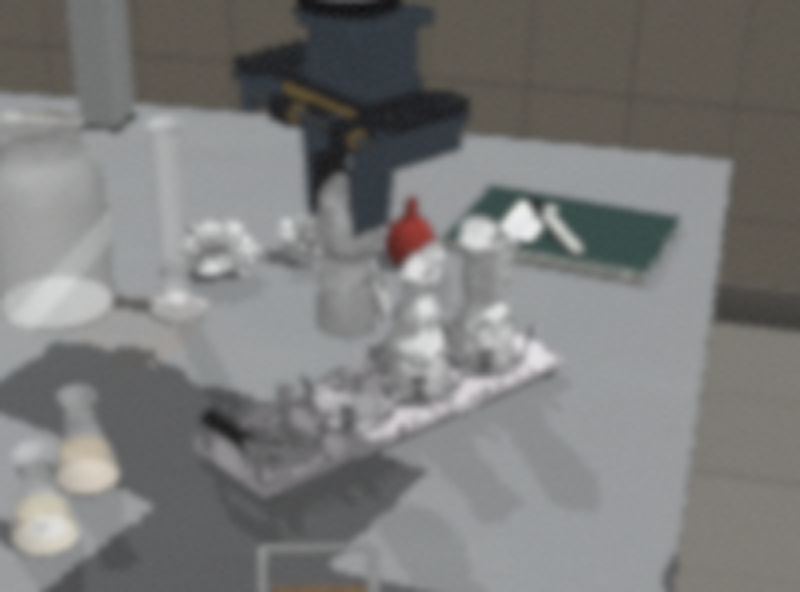

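drive_tool(
  increments=[
    [[0,0,0,0,0,0.02,0.03],[0,0,0,0,0,0.035,0.03],[0,0,0,0,0,0.045,0.03],[0,0,0,0,0,0.055,0.03],[0,0,0,0,0,0.063,0.03],[0,0,0,0,0,0.07,0.03],[0,0,0,0,0,0.076,0.03],[0,0,0,0,0,0.081,0.03],[0,0,0,0,0,0.085,0.03],[0,0,0,0,0,0.088,0.03],[0,0,0,0,0,0.09,0.03],[0,0,0,0,0,0.091,0.03],[0,0,0,0,0,0.091,0.03]],
  ],
)

```text
t: 35.55
tcp_pos: [0.5814, -0.1589, 0.084]
eef_rot: [3.142, -0.0, 0.943]
ft_force: [0.7, 0.2, -1.2]
gripper_width: 0.425
```

drive_tool(
  increments=[
    [[0,0,0,0,0,0.001,0.03],[0,0,0,0,0,0.001,0.038],[0,0,0,0,0,0.001,0.045],[0,0,0,0,0,0.001,0.06],[0,0,0,0,0,0.001,0.09],[0,0,0,0,0,0.001,0.09],[0,0,0,0,0,0.001,0.09],[0,0,0,0,0,0.001,0.09],[0,0,0,0,0,-0.02,0.09],[0,0,0,0,0,-0.06,0.09],[0,0,0,0,0,-0.1,0.09],[0,0,0,0,0,-0.13,0.09],[0,0,0,0,0,-0.135,0.09],[0,0,0,0,0,-0.135,0.09]],
  ],
)

```text
t: 36.95
tcp_pos: [0.5817, -0.159, 0.2198]
eef_rot: [3.14, -0.001, 0.943]
ft_force: [0.5, 0.7, -0.7]
gripper_width: 0.991
```

```bash
python3 - <<'E'
from h import *
p,d=grab_frame("side"); cv2.imwrite("pics/side10.png",p[:,:,::-1]); np.save("side10.npy",d)
s=cv2.imread("pics/side10.png")
cv2.imwrite("pics/c15.png",cv2.resize(s[60:320,230:430],None,fx=2.3,fy=2.3,interpolation=cv2.INTER_CUBIC))
go(.4735,.3185,.215,195.6)
E
```

```text
t37.0 tcp [ 0.581  -0.1589  0.2184] psi [-1.7998e+02  1.0000e-02  5.4010e+01] F [ 0.2  0.  -0.2] g 0.99 | w [  -0.    -0.  -141.6] d [ 0.3231 -0.3675  0.0035]
```

View pics/c15.png

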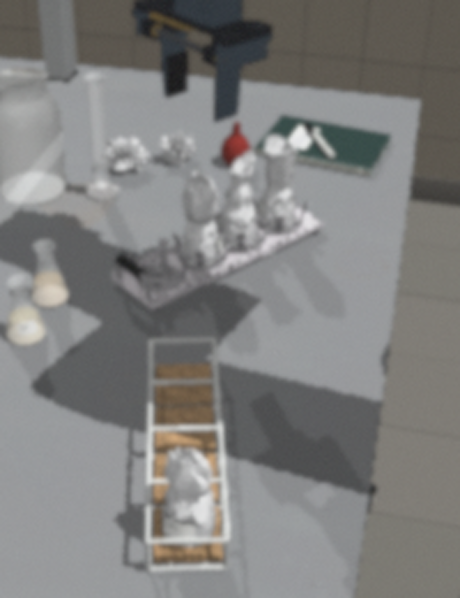

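drive_tool(
  increments=[
    [[0,0,-20,0.02,-0.022,0.002,0.085],[0,0,-40,0.06,-0.068,0.002,0.085],[0,0,-60,0.12,-0.136,0.002,0.085],[0,0,-80,0.18,-0.205,0.002,0.085],[0,0,-141.6,0.323,-0.3675,0.0035,0.085],[0,0,-141.6,0.323,-0.3675,0.0035,0.085],[0,0,-141.6,0.323,-0.3675,0.0035,0.085],[0,0,-141.6,0.323,-0.3675,0.0035,0.085],[0,0,-141.6,0.323,-0.3675,0.0035,0.085],[0,0,-141.6,0.323,-0.3675,0.0035,0.085],[0,0,-141.6,0.323,-0.3675,0.0035,0.085],[0,0,-141.6,0.323,-0.3675,0.0035,0.085],[0,0,-141.6,0.323,-0.3675,0.0035,0.085],[0,0,-141.6,0.323,-0.3675,0.0035,0.085],[0,0,-141.6,0.323,-0.3675,0.0035,0.085],[0,0,-141.6,0.323,-0.3675,0.0035,0.085],[0,0,-141.6,0.323,-0.3675,0.0035,0.085],[0,0,-141.6,0.323,-0.3675,0.0035,0.085],[0,0,-141.6,0.323,-0.3675,0.0035,0.085],[0,0,-141.6,0.323,-0.3675,0.0035,0.085]],
  ],
)

```text
t: 39.0
tcp_pos: [0.4735, 0.3182, 0.2149]
eef_rot: [-3.141, -0.001, -2.871]
ft_force: [-0.5, 0.7, 0.6]
gripper_width: 0.933
```

```bash
python3 -c "
from h import *
go(.4735,.3185,.078,195.6)"
```

```text
t39.0 tcp [0.4735 0.3182 0.2149] psi [-1.7998e+02 -6.0000e-02 -1.6450e+02] F [-0.5  0.7  0.6] g 0.933 | w [-0.  -0.1 -0.1] d [-0.0002  0.0004  0.1369]
```

drive_tool(
  increments=[
    [[0,0,0,0,0,0.03,0.085],[0,0,0,0,0,0.06,0.085],[0,0,0,0,0,0.08,0.085],[0,0,0,0,0,0.1,0.085],[0,0,0,0,0,0.12,0.085],[0,0,0,0,0,0.13,0.085],[0,0,0,0,0,0.136,0.085],[0,0,0,0,0,0.136,0.075],[0,0,0,0,0,0.136,0.065],[0,0,0,0,0,0.136,0.055],[0,0,0,0,0,0.136,0.048],[0,0,0,0,0,0.136,0.043],[0,0,0,0,0,0.136,0.03],[0,0,0,0,0,0.136,0.03],[0,0,0,0,0,0.136,0.03],[0,0,0,0,0,0.136,0.03]],
  ],
  newtons=12,
)

```text
t: 40.6
tcp_pos: [0.4739, 0.3184, 0.0796]
eef_rot: [3.142, 0.0, -2.869]
ft_force: [1.1, -1.2, 3.2]
gripper_width: 0.41
```

drive_tool(
  increments=[
    [[0,0,0,0,0,-0.004,0.03],[0,0,0,0,0,-0.008,0.03],[0,0,0,0,0,-0.008,0.03],[0,0,0,0,0,-0.008,0.03],[0,0,0,0,0,-0.005,0.03],[0,0,0,0,0,-0.003,0.03],[0,0,0,0,0,-0.001,0.03],[0,0,0,0,0,0,0.03]],
  ],
)

```text
t: 41.4
tcp_pos: [0.474, 0.3184, 0.0795]
eef_rot: [-3.141, 0.0, -2.869]
ft_force: [-0.8, -2.5, 9.8]
gripper_width: 0.408
```

drive_tool(
  increments=[
    [[0,0,0,0,0,0,0.045],[0,0,0,0,0,0,0.055],[0,0,0,0,0,0,0.06],[0,0,0,0,0,0,0.06]],
  ],
)

```text
t: 41.8
tcp_pos: [0.4738, 0.3184, 0.0795]
eef_rot: [3.142, -0.0, -2.869]
ft_force: [-0.3, -0.9, -0.1]
gripper_width: 0.655
```

drive_tool(
  increments=[
    [[0,0,8,0,0,0,0.06],[0,0,16,0,0,0,0.06],[0,0,24,0,0,0,0.06],[0,0,32,0,0,0,0.06],[0,0,40,0,0,0,0.06],[0,0,48,0,0,0,0.06],[0,0,56,0,0,0,0.06],[0,0,64,0,0,0,0.06],[0,0,72,0,0,0,0.06],[0,0,80,0,0,0,0.06],[0,0,86,0,0,0,0.06],[0,0,90,0,0,0,0.06],[0,0,90,0,0,0,0.05],[0,0,90,0,0,0,0.045],[0,0,90,0,0,0,0.03],[0,0,90,0,0,0,0.03],[0,0,90,0,0,0,0.03],[0,0,90,0,0,0,0.03]],
  ],
)

```text
t: 43.6
tcp_pos: [0.4738, 0.3183, 0.0795]
eef_rot: [-3.142, -0.0, 1.844]
ft_force: [-0.5, 0.0, -0.1]
gripper_width: 0.41
```

```bash
python3 - <<'E'
from h import *
go(.626,-.0976,.1735,54)
p,d=grab_frame("side"); cv2.imwrite("pics/side11.png",p[:,:,::-1])
s=cv2.imread("pics/side11.png")
cv2.imwrite("pics/c16.png",cv2.resize(s[60:320,230:430],None,fx=2.3,fy=2.3,interpolation=cv2.INTER_CUBIC))
E
```

```text
t43.6 tcp [0.4738 0.3183 0.0795] psi [-180.     -0.    105.63] F [-0.5  0.  -0.1] g 0.41 | w [-0.   0.  51.6] d [-0.4416  0.0345 -0.094 ]
```

View pics/c16.png

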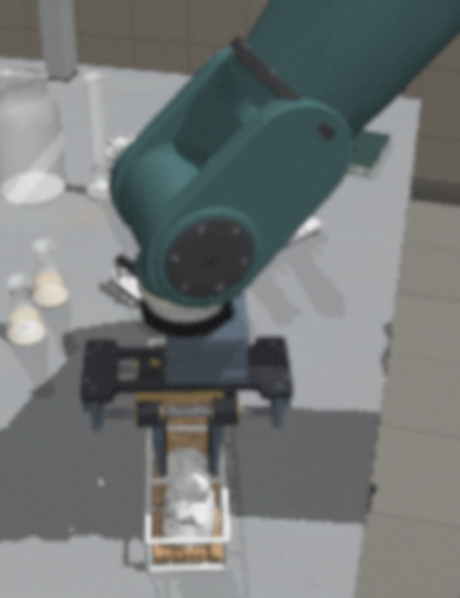

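drive_tool(
  increments=[
    [[0,0,0,0,0,-0.01,0.03],[0,0,0,0,0,-0.03,0.03],[0,0,0,0,0,-0.05,0.03],[0,0,0,0,0,-0.07,0.03],[0,0,0,-0.004,0,-0.09,0.03],[0,0,4,-0.022,0.001,-0.096,0.03],[0,0,8,-0.05,0.003,-0.096,0.03],[0,0,12,-0.084,0.006,-0.096,0.03],[0,0,17,-0.12,0.009,-0.096,0.03],[0,0,22,-0.157,0.012,-0.096,0.03],[0,0,26,-0.194,0.015,-0.096,0.03],[0,0,30,-0.232,0.018,-0.096,0.03],[0,0,34,-0.27,0.021,-0.096,0.03],[0,0,38,-0.308,0.024,-0.096,0.03],[0,0,42,-0.346,0.027,-0.096,0.03],[0,0,46,-0.382,0.03,-0.096,0.03],[0,0,49,-0.412,0.032,-0.096,0.03],[0,0,51,-0.432,0.034,-0.096,0.03],[0,0,51.6,-0.4415,0.0345,-0.096,0.03],[0,0,51.6,-0.4415,0.0345,-0.096,0.03]],
  ],
  newtons=20,
)

```text
t: 45.65
tcp_pos: [0.6259, -0.0979, 0.1756]
eef_rot: [-3.142, -0.0, 0.943]
ft_force: [0.6, 0.2, -1.3]
gripper_width: 0.401
```

```bash
python3 - <<'E'
from h import *
go(.626,-.0976,.082,54)
p,d=grab_frame("side"); cv2.imwrite("pics/side12.png",p[:,:,::-1])
s=cv2.imread("pics/side12.png")
cv2.imwrite("pics/c17.png",cv2.resize(s[60:220,230:430],None,fx=4,fy=3.7,interpolation=cv2.INTER_CUBIC))
print((proj("side",[[.626,-.0976,.1075]])-[230,60])*[4,3.7])
E
```

```text
t45.6 tcp [ 0.6259 -0.0979  0.1756] psi [-179.99   -0.     54.  ] F [ 0.6  0.2 -1.3] g 0.401 | w [-0. -0.  0.] d [ 0.0003 -0.0001  0.0936]
[[269.99697123 350.98112329]]
```

View pics/c17.png

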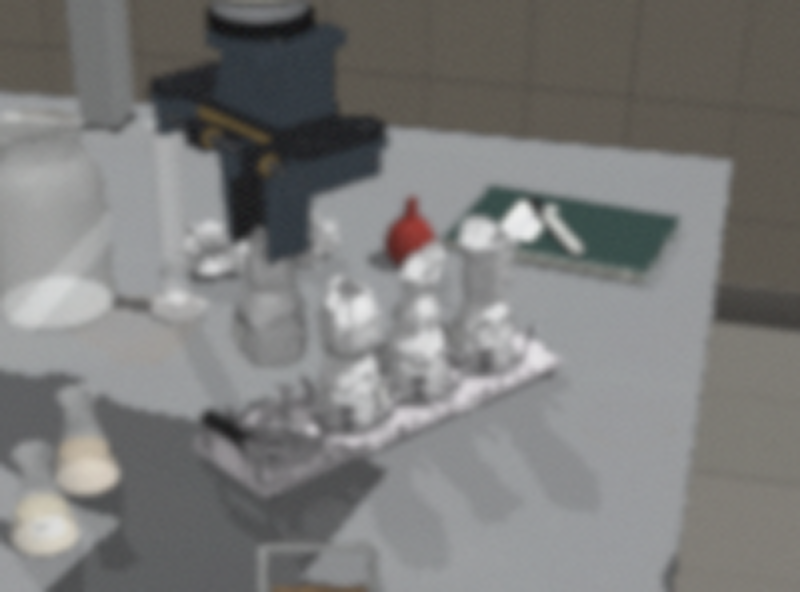

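drive_tool(
  increments=[
    [[0,0,0,0,0,0.02,0.03],[0,0,0,0,0,0.035,0.03],[0,0,0,0,0,0.045,0.03],[0,0,0,0,0,0.055,0.03],[0,0,0,0,0,0.063,0.03],[0,0,0,0,0,0.07,0.03],[0,0,0,0,0,0.076,0.03],[0,0,0,0,0,0.081,0.03],[0,0,0,0,0,0.085,0.03],[0,0,0,0,0,0.088,0.03],[0,0,0,0,0,0.09,0.03],[0,0,0,0,0,0.092,0.03],[0,0,0,0,0,0.0925,0.03],[0,0,0,0,0,0.0925,0.03]],
  ],
)

```text
t: 47.1
tcp_pos: [0.6259, -0.0976, 0.0831]
eef_rot: [3.142, -0.0, 0.943]
ft_force: [-0.1, 0.2, -1.1]
gripper_width: 0.4
```

drive_tool(
  increments=[
    [[0,0,0,0,0,0.001,0.03],[0,0,0,0,0,0.001,0.037],[0,0,0,0,0,0.001,0.045],[0,0,0,0,0,0.001,0.06],[0,0,0,0,0,0.001,0.09],[0,0,0,0,0,0.001,0.09],[0,0,0,0,0,0.001,0.09],[0,0,0,0,0,0.001,0.09],[0,0,0,0,0,-0.02,0.09],[0,0,0,0,0,-0.06,0.09],[0,0,0,0,0,-0.1,0.09],[0,0,0,0,0,-0.13,0.09],[0,0,0,-0.03,0.02,-0.135,0.09],[0,0,0,-0.1,0.07,-0.135,0.09],[0,0,0,-0.13,0.1,-0.135,0.09]],
  ],
)

```text
t: 48.6
tcp_pos: [0.6279, -0.2347, 0.2188]
eef_rot: [3.141, -0.0, 0.944]
ft_force: [0.5, 0.6, -0.4]
gripper_width: 0.985
```

drive_tool(
  increments=[
    [[0,0,0,0.393,-0.446,-0.02,0.09],[0,0,0,0.393,-0.446,-0.02,0.09],[0,0,0,0.393,-0.446,-0.02,0.09],[0,0,0,0.393,-0.446,-0.02,0.09],[0,0,0,0.393,-0.446,-0.02,0.09],[0,0,0,0.393,-0.446,-0.02,0.09],[0,0,0,0.393,-0.446,-0.02,0.09],[0,0,0,0.393,-0.446,-0.02,0.09],[0,0,0,0.393,-0.446,-0.02,0.09],[0,0,0,0.393,-0.446,-0.02,0.09],[0,0,0,0.393,-0.446,-0.02,0.09],[0,0,0,0.393,-0.446,-0.02,0.09],[0,0,0,0.393,-0.446,-0.02,0.09],[0,0,0,0.393,-0.446,-0.02,0.09],[0,0,0,0.393,-0.446,-0.02,0.09],[0,0,0,0.393,-0.446,-0.02,0.09],[0,0,0,0.393,-0.446,-0.02,0.09]],
  ],
)

```text
t: 50.3
tcp_pos: [0.4985, 0.3457, 0.2381]
eef_rot: [3.142, -0.0, 0.941]
ft_force: [0.1, -0.3, 0.3]
gripper_width: 0.983
```

```bash
python3 - <<'E'
from h import *
C=np.array([[.626,-.0976],[.5814,-.1589],[.5369,-.2201],[.4919,-.282]])
for n,box,f in(("side",(270,90,110,110),5),("top",(325,110,140,135),4)):
    p,d=grab_frame(n); cv2.imwrite(f"pics/{n}13.png",p[:,:,::-1]); x,y,w,h=box
    cv2.imwrite(f"pics/f_{n}.png",cv2.resize(p[y:y+h,x:x+w,::-1],None,fx=f,fy=f,interpolation=cv2.INTER_CUBIC))
    P=cloud(n,d).reshape(-1,3)
    for c in C:
        q=P[(np.hypot(*(P[:,:2]-c).T)<.04)]
        nk=q[(q[:,2]>.072)&(q[:,2]<.11)];
        print(n,"maxz",q[:,2].max().round(3),"neck ctr off",((nk.min(0)+nk.max(0))/2)[:2].round(4)-c,len(nk))
print(observe()['ft_force'])
E
```

```text
Traceback (most recent call last):
ValueError: zero-size array to reduction operation minimum which has no identity
```

View pics/f_side.png

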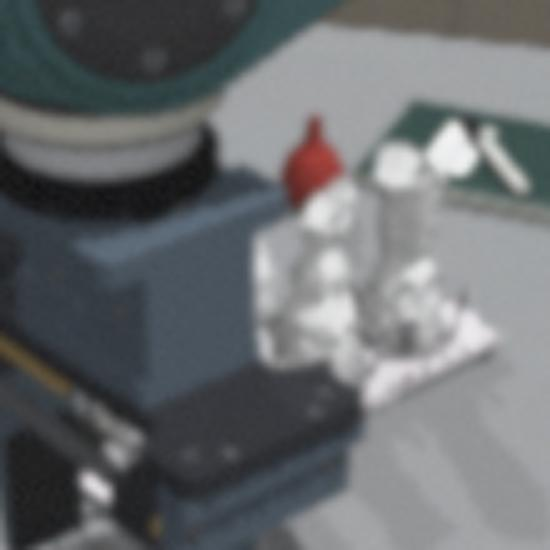

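drive_tool(
  increments=[
    [[0,0,0,0.055,-0.349,0,0.09],[0,0,0,0.055,-0.349,0,0.09],[0,0,0,0.055,-0.349,0,0.09],[0,0,0,0.055,-0.349,0,0.09],[0,0,0,0.055,-0.349,0,0.09],[0,0,0,0.055,-0.349,0,0.09],[0,0,0,0.055,-0.349,0,0.09],[0,0,0,0.055,-0.349,0,0.09],[0,0,0,0.055,-0.349,0,0.09],[0,0,0,0.055,-0.349,0,0.09],[0,0,0,0.055,-0.349,0,0.09],[0,0,0,0.055,-0.349,0,0.09],[0,0,0,0.055,-0.349,0,0.09],[0,0,0,0.055,-0.349,0,0.09]],
  ],
)

```text
t: 51.75
tcp_pos: [0.2485, 0.596, 0.2381]
eef_rot: [-3.142, -0.0, 0.942]
ft_force: [-0.4, -0.9, -0.1]
gripper_width: 0.984
```

```bash
python3 - <<'E'
from h import *
C=np.array([[.626,-.0976],[.5814,-.1589],[.5369,-.2201],[.4919,-.282]])
for n,box,f in(("side",(270,90,110,110),5),("top",(325,110,140,135),4)):
    p,d=grab_frame(n); cv2.imwrite(f"pics/{n}14.png",p[:,:,::-1]); x,y,w,h=box
    cv2.imwrite(f"pics/f_{n}.png",cv2.resize(p[y:y+h,x:x+w,::-1],None,fx=f,fy=f,interpolation=cv2.INTER_CUBIC))
    P=cloud(n,d).reshape(-1,3)
    for c in C:
        q=P[(np.hypot(*(P[:,:2]-c).T)<.036)]
        nk=q[(q[:,2]>.072)&(q[:,2]<.11)]
        print(n,"maxz",q[:,2].max().round(3),len(nk),"neck ctr off",(((nk.min(0)+nk.max(0))/2)[:2]-c).round(4) if len(nk) else '')
print(observe()['ft_force'])
E
```

```text
side maxz 0.126 143 neck ctr off [-0.0029  0.0076]
side maxz 0.146 116 neck ctr off [-0.004   0.0101]
side maxz 0.143 133 neck ctr off [0.0022 0.0005]
side maxz 0.149 98 neck ctr off [-0.0016  0.0109]
top maxz 0.126 130 neck ctr off [0.001  0.0033]
top maxz 0.147 99 neck ctr off [-0.0018  0.004 ]
top maxz 0.147 132 neck ctr off [0.0057 0.0062]
top maxz 0.152 88 neck ctr off [-0.0029  0.0044]
[-0.4032941  -0.97105539 -0.43441657]
```

View pics/f_side.png

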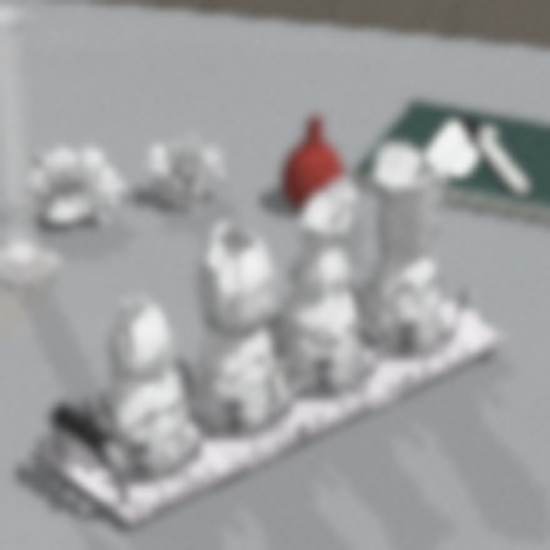

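View pics/f_top.png

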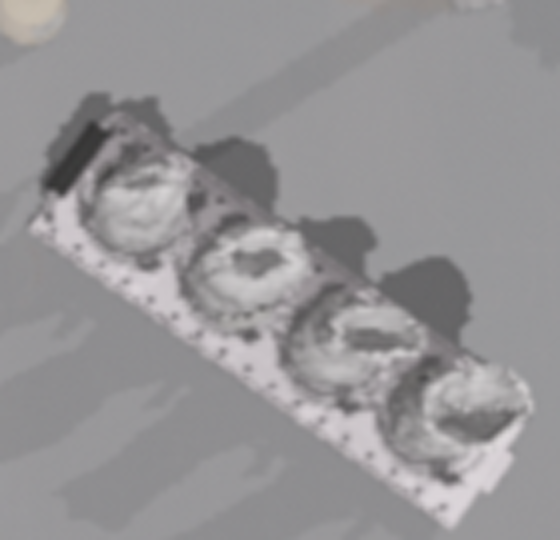

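```bash
python3 -c "
from rig import r
print(r.finish_job())"
```

```text
the job is handed in; nothing more can be done
None
```

All four flasks are in the tray's clamps in the same order. Counting from the handle: short, ball, twisted, flared, which was their left-to-right order in the rack. I handed the job in at about 52 s; no verdict was reported.

- **Method:** I gripped each neck in two directions at right angles, with a small lift between grips, so the flask was centred in the fingers before carrying.
- **Contact:** Nothing touched while the flasks were carried or lowered into the clamps. Setting each flask back on its pad between grips pressed down with about 10–17 N, well under the limits.
- **Final check:** Both cameras showed all four flasks upright between the prongs. Their tops were at 126, 146, 145 and 150 mm (handle end to far end), within 1–2 mm of a flask standing fully down on its disc. The arm was clear of everything.
- **Disagreement:** The rough neck centres taken from the depth images were up to 4 mm off the clamp centres in x and 0.5 to 11 mm in y from the side camera, and up to 6 mm in both from the top camera. I put this down to each camera seeing only the near side of the necks. The arm released all four within 1 mm of the measured clamp centres, so I made no correction.

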